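# Fetch the beaker from behind the two bottles for weighing

## Task

The small open beaker at the back of the metal channel is to be weighed, but two small bottles stand in front of it. Move both bottles aside and stand them on the black mat, leaving the beaker where it is until then; next stand the beaker in the middle of the round pan of the balance, and only after that put each bottle back exactly where it stood in the channel. Keep everything upright, and leave the beaker on the balance.

Things in the scene. Friction and masses are not known exactly. Their poses are not given: they have to be found in the camera images.
- beaker: Small open beaker of clear plastic, standing upright, 48 mm across its rim, body 44 mm across, 58 mm high, 0.04 kg; straight sided, grasp it round the body, below the rim (the rim is the top 6 mm). Origin: centre of its underside; z axis up along its axis. It stands nearest the closed end of the metal channel; 50 to 60 mm from its axis to the inside of the end wall, so fingers can go down before and behind it (closing along the channel) once the bottle next to it is gone.
- vial: Small brown bottle with black screw cap, upright, 99 mm high, body 38 mm across up to 60 mm height, then a shoulder and a neck 25 mm across (68 to 81 mm above its base), cap 31 mm across (81 to 99 mm above its base), 0.06 to 0.1 kg; can be held by the cap from above. Origin: centre of its underside; z axis up. One of the two bottles in front of the beaker; which of them is nearer the beaker varies.
- flask: Small clear bottle with white cap, upright, 104 mm high, body 44 mm across up to 54 mm height, then a shoulder and a neck 20 mm across (75 to 86 mm above its base), cap 27 mm across (86 to 104 mm above its base), 0.07 to 0.11 kg; can be held by the cap from above. Origin: centre of its underside; z axis up. The other of the two bottles in front of the beaker.
- lane_stand: Fixed grey-painted sheet-metal channel, 220 mm long (x axis), 72 mm wide (y axis); floor 4 mm thick, on which the beaker and the bottles stand in one row; two side walls 3 mm thick with tops 47 mm above the table, end wall of 45 mm height at its +x end (away from the robot), a 10 mm lip at its -x end; inside width 66 mm. Origin: centre of its underside, on the table. A tape roll and a timer (both 19 mm high, fixed) lie beside it.
- mat: Fixed flat black rubber mat with a thin grey border line, 130 mm (x axis) by 100 mm (y axis), 3 mm thick; the side area for the two bottles (35 mm either way from the middle along x leaves room for both). Origin: centre of its underside, on the table.
- balance: Fixed white bench balance, 150 mm (x axis) by 110 mm (y axis), with a round steel weighing pan of 90 mm diameter, top of the pan 40 mm above the table, rigid; panel with dark display on the -x side, lower than the pan. Origin: centre of its underside, on the table.
- pan_centre (a point): Centre of the top face of the balance's round pan, 40 mm above the table, 18 mm from the balance's origin along its +x axis; z up.
Not all that is in view belongs to the job. What is shaped like the flask but turquoise is not meant.

How it is judged:
On the way, in this order (a step that is already met when the one before it is completed fails the run):
1. both bottles stand released on the mat while the beaker is still at its place in the channel (x of vial in the frame of mat between -0.065 and 0.065 m and y of vial in the frame of mat between -0.05 and 0.05 m and z of vial in the frame of mat between -0.003 and 0.01 m and linear speed of each of vial, flask below 0.02 m/s and angle between each of vial, flask's own z axis and vertical below 0.12 rad and contact force between the fingers and vial below 0.2 N and x of flask in the frame of mat between -0.065 and 0.065 m and y of flask in the frame of mat between -0.05 and 0.05 m and z of flask in the frame of mat between -0.003 and 0.01 m and contact force between the fingers and flask below 0.2 N and distance of beaker from where it was at the start of the episode below 0.02 m), for 0.2 s.
2. the beaker stands released in the middle of the balance's pan while both bottles are still on the mat (horizontal distance between beaker and pan_centre below 0.015 m and z of beaker in the frame of pan_centre between -0.004 and 0.008 m and linear speed of each of beaker, vial, flask below 0.02 m/s and angle between each of beaker, vial, flask's own z axis and vertical below 0.12 rad and contact force between the fingers and beaker below 0.2 N and x of vial in the frame of mat between -0.065 and 0.065 m and y of vial in the frame of mat between -0.05 and 0.05 m and z of vial in the frame of mat between -0.003 and 0.01 m and contact force between the fingers and vial below 0.2 N and x of flask in the frame of mat between -0.065 and 0.065 m and y of flask in the frame of mat between -0.05 and 0.05 m and z of flask in the frame of mat between -0.003 and 0.01 m and contact force between the fingers and flask below 0.2 N), for 0.2 s.
At the end, for the whole second after the job is handed in: The beaker stands upright, released and at rest on the balance's pan, its axis within 15 mm of the pan's centre; each of the two bottles stands upright, released and at rest in the channel within 15 mm of where it stood at the start (horizontal distance between beaker and pan_centre below 0.015 m and z of beaker in the frame of pan_centre between -0.004 and 0.008 m and linear speed of each of beaker, vial, flask below 0.02 m/s and angle between each of beaker, vial, flask's own z axis and vertical below 0.12 rad and contact force between the fingers and beaker below 0.2 N and distance of each of vial, flask from where it was at the start of the episode below 0.015 m and contact force between the fingers and vial below 0.2 N and contact force between the fingers and flask below 0.2 N); the robot touches nothing.
It fails at once if the beaker or a bottle is tipped by more than about 35 degrees (angle between any of beaker, vial, flask's own z axis and vertical above 0.6 rad).
It also fails if it takes over 144 s, if anything falls off the work surface, if the arm or the gripper's body presses on something with over 40 N, if the wrist force passes 120 N, or if a joint passes its speed limit or range.

## Robot

A 7-joint arm with a two-finger parallel gripper is mounted at the origin on the work surface; the furniture and walls round the work are solid. World frame = base frame: x ahead of the robot, y to its left, z up, the work surface at z = 0. Lengths are in m, angles in rad, forces in N, time in s.
With the tool pointing down it reaches from about 0.35 to 0.9 m from the base axis. Payload 7.2 kg.
Tool frame: the origin (TCP) lies on the centre line of the jaws, within the pads' length; the fingertips stand ahead of it and the grasp point (between the pads) lies 2 mm behind it (arm.nose_length is the z of the fingertips in the tool frame, in m); z points along the fingers, y is the direction in which the jaws open and shut (so a half turn about z gives the same grasp; the last joint's range is limited). The gripper opens to 88 mm and grips with 3 to 60 N. Pads are 20 mm wide; open, the fingers measure 115 mm over their backs; the gripper's body (75 mm by 178 mm) begins 61 mm behind the grasp point.
Start: joints at [1.093, 0.411, -0.013, 1.596, 0.006, 1.134, -0.082], TCP at [0.249, -0.573, 0.24] pointing down, gripper open.
Joint ranges: [-2.95, 2.95], [-0.29, 1.99], [-1.47, 1.44], [0.14, 2.54], [-1.03, 4.17], [0.13, 1.85], [-2.86, 2.86]. Speed limits (rad/s): [2.39, 2.39, 3.01, 3.01, 3.14, 3.14, 3.14].

## Interface

Orientations are given as a rotation vector (axis times angle).
In Python, from plant import arm, viewer, ticket gives the robot as it stands. The module is installed in compiled form; this text tells all that it offers.
- The arm moves only by the tool play_rows, never from a script. Its arguments are lists of equal length, an entry for each row: "linear": the shift along the tool's x, y, z normalised to -1 to 1, where 1 is 200 mm, a list of three; "dr": the turn, a rotation vector about the tool's x, y, z normalised to -1 to 1, where 1 is 180 degrees, a list of three; "fingers": the closure, from -1 (fully open) to 1 (shut). In form: {"linear": [[x, y, z], ...], "dr": [[ax, ay, az], ...], "fingers": [fingers, ...]}. A call has 1 to 8 rows; each row is the pose to reach, as a shift and turn from the pose measured when the call began, along the tool's axes at that moment, turning the shorter way round; what a row does not reach only later rows make up. A row lasts 1/10 s, in which the tool goes at most 50 mm and 8.59 degrees, less where a joint would pass 70% of its speed; a pose out of reach is approached as far as the arm can. A call with a number of a shift or a turn outside -1 to 1 is refused whole. A call with a gripper value outside its range is refused whole. The fingers move at their own pace and stop on an object; the grip force is fixed at half the most. Time passes only in rows, so rows that repeat a pose let the fingers close. It gives the time, the measured TCP pose, the force and the opening at its end, in the units of the state.
- arm.observe(): the state, without advancing time (a new reading comes with each control period).
- viewer.get_image(name): name is "scene" or "top" or "wrist"; returns a dict with "image" (400x640x3 uint8, red, green, blue), "camera_matrix" (3x3 intrinsics, pixels), "k1" (the pictures are not rectified: a ray, as slopes to the right and down, at radius r is drawn at 1 + k1 r^2 times it, then the intrinsics apply), "extrinsics" (4x4, takes a point from camera to world coordinates). Camera axes: x right, y up, looking along -z (the intrinsics and any distortion apply to the point x, -y, -z); pixel columns grow to the right and rows downward; lengths in m; the calibration is good to about 2 mm. A picture is of the moment at which its call begins. There is no depth.
- ticket.finish_job(): hands the job in, once; it reports no verdict.
The state is a dict: "time": time; "qpos": joint angles; "qvel": joint speeds; "joint_efforts": joint torques, N m; "tcp_pos": TCP position; "ee_rot": TCP orientation; "ft_force": force on the tool from outside, world axes, zero at the start; "torque": the same for the moment, N m; "grip_width": opening from 0.0 (shut) to 1.0 (fully open).
Only numpy, scipy, OpenCV 4.12 (cv2) and the standard library are available. Lean on these libraries where they do the work, as an engineer would, in place of code of your own. Each camera call takes 0.05 s, during which the arm holds its last target.

## Working session

There is one attempt and no reset: what is moved stays moved. The work goes in short steps, Python scripts to look and compute and a tool call to move; the robot and the scene stay as the last step left them, time stands still between calls to the robot, and variables do not carry over. Pictures are saved under pics/ and viewed, and the job is handed in when it is done.

Besides the shell and the picture viewer there is one more tool, called after "Emit:" as a command line: name --argument value ..., lists and objects as JSON in quotes. play_rows: Moves the arm, as the interface text tells. Its arguments: {"type":"object","properties":{"linear":{"type":"array"},"dr":{"type":"array"},"fingers":{"type":"array"}},"required":["linear","dr","fingers"]}

```bash
mkdir -p pics
cat > h.py <<'E'
import numpy as np, cv2
from plant import arm, viewer, ticket
from scipy.spatial.transform import Rotation as R
def cam(n,save=None):
    d=viewer.get_image(n)
    if save: cv2.imwrite('pics/'+save,d['image'][:,:,::-1])
    return d
def px(d,P):
    E=np.array(d['extrinsics']);P=np.atleast_2d(P)
    c=(P-E[:3,3])@E[:3,:3]
    u=np.c_[c[:,0],-c[:,1]]/(-c[:,2:3])
    u=u*(1+d['k1']*(u**2).sum(1,keepdims=True))
    K=np.array(d['camera_matrix'])
    return u@K[:2,:2].T+K[:2,2]
def ray(d,uv):
    K=np.array(d['camera_matrix']);E=np.array(d['extrinsics'])
    p=cv2.undistortPoints(np.array(uv,float).reshape(-1,1,2),K,np.array([d['k1'],0,0,0.])).reshape(-1,2)
    v=np.c_[p[:,0],-p[:,1],-np.ones(len(p))]@E[:3,:3].T
    return E[:3,3],v
def onz(d,uv,z):
    o,v=ray(d,uv); return o+v*((z-o[2])/v[:,2:3])
E
python3 - <<'E'
from h import *
print(arm.observe(),arm.nose_length)
for n in('scene','top','wrist'):
    d=cam(n,n+'0.png');print(n,d['extrinsics'],d['camera_matrix'],d['k1'])
E
```

```text
{'time': 0.0, 'qpos': array([ 1.0927736 ,  0.41191083, -0.0127715 ,  1.59702482,  0.00558127,
        1.13430521, -0.08220965]), 'qvel': array([-0.00070854,  0.00123869, -0.00026545, -0.00079974, -0.00104691,
       -0.00029746, -0.0015149 ]), 'joint_efforts': array([ 6.12285912e-04, -5.87944221e+01,  6.41925707e-01, -2.91071641e+01,
       -5.39587322e-02,  1.83412107e-02,  9.78866592e-05]), 'tcp_pos': array([ 0.24883983, -0.57280717,  0.2388098 ]), 'ee_rot': array([-3.07431762e+00, -6.39028948e-01,  6.28126100e-04]), 'ft_force': array([-0.47011983, -0.4987594 ,  0.47741054]), 'torque': array([-0.02248558,  0.03323139,  0.00216244]), 'grip_width': 1.001444507326135} 0.017
scene [[ 0.24215442  0.80505268 -0.54152694  0.06202936]
 [-0.97012966  0.20923476 -0.12275691 -0.02793992]
 [ 0.01448048  0.55507748  0.8316726   0.83322675]
 [ 0.          0.          0.          1.        ]] [[422.40112429   0.         318.71962268]
 [  0.         422.40112429 193.10643624]
 [  0.           0.           1.        ]] -0.07245186798171062
top [[-0.01448819  0.98845199 -0.15084017  0.39966674]
 [-0.99987751 -0.01521553 -0.00366882  0.10402618]
 [-0.00592157  0.15076854  0.98855136  0.99320773]
 [ 0.          0.          0.          1.        ]] [[410.41281336   0.         316.50922805]
 [  0.         410.41281336 199.51120982]
 [  0.           0.           1.        ]] -0.10502258194558686
wrist [[ 0.39993243  0.88201321  0.24921224  0.31912843]
 [-0.9165428   0.38540661  0.10682248 -0.54369422]
 [-0.0018292  -0.27113546  0.96253946  0.38321661]
 [ 0.          0.          0.          1.        ]] [[352.08342389   0.         316.66668684]
 [  0.         352.08342389 201.18602334]
 [  0.           0.           1.        ]] -0.02737383642052071
```

View pics/scene0.png

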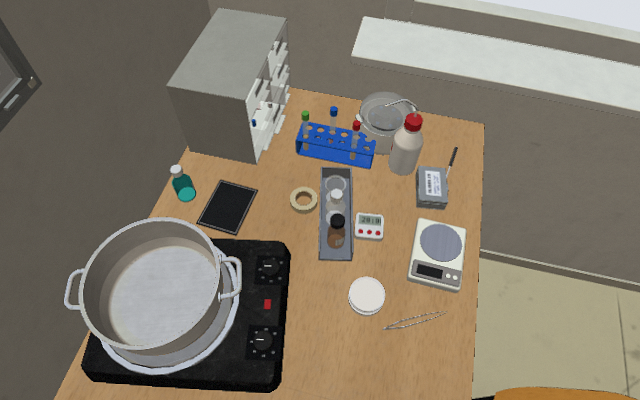

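View pics/top0.png

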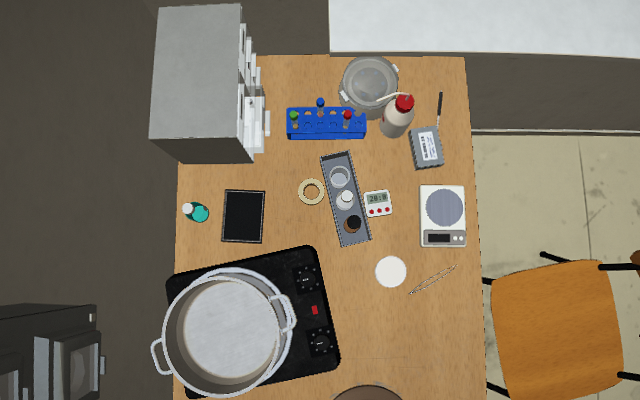

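View pics/wrist0.png

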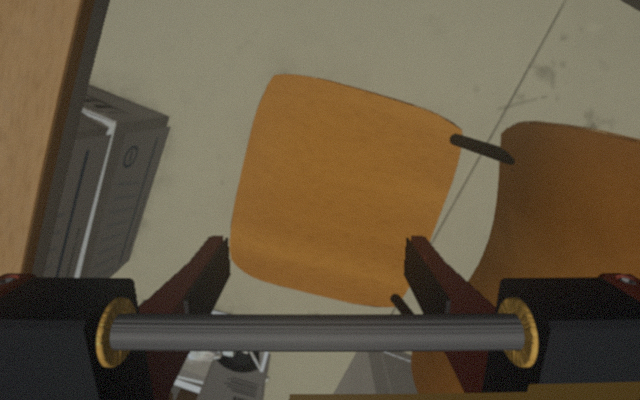

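The top view shows the channel from about (336,155) at the back to (355,245) at the front. The vial's black cap is near (353,223), the flask's white cap near (346,197) and the beaker near (340,176). The mat is near (243,216) and the pan near (445,207). I'll enlarge the picture to measure these.

Run:
```python
import cv2,numpy as np
t=cv2.imread('pics/top0.png');s=cv2.imread('pics/scene0.png')
cv2.imwrite('pics/tc.png',cv2.resize(t[145:255,300:400],None,fx=5.4,fy=5.4,interpolation=cv2.INTER_CUBIC))
cv2.imwrite('pics/sc.png',cv2.resize(s[160:270,310:390],None,fx=5.4,fy=5.4,interpolation=cv2.INTER_CUBIC))
cv2.imwrite('pics/tb.png',cv2.resize(t[175:255,210:480],None,fx=2.9,fy=2.9,interpolation=cv2.INTER_CUBIC))
```

```text
(no output)
```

View pics/tc.png

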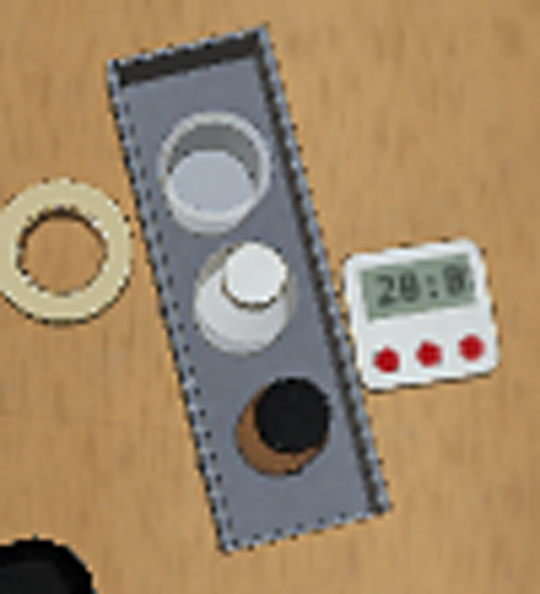

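View pics/sc.png

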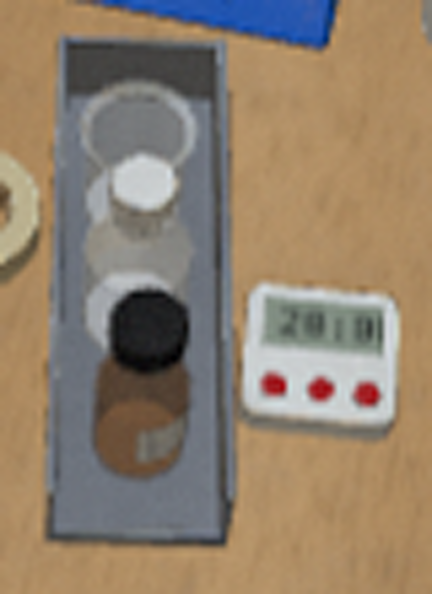

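View pics/tb.png

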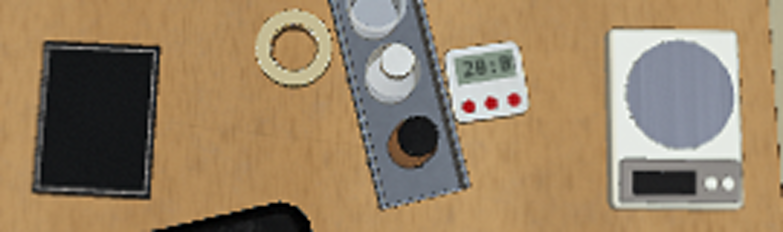

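Run:
```python
from h import *
t=cam('top','top1.png');s=cam('scene','scene1.png')
T=lambda p:(np.array(p)+.5)/5.4+[300,145]-.5
S=lambda p:(np.array(p)+.5)/5.4+[310,160]-.5
for n,z,a,b in(('vial',.103,(292,415),(150,325)),('flask',.108,(256,273),(146,181)),('beaker',.062,(216,163),(139,131))):
    print(n,onz(t,[T(a)],z)[0],onz(s,[S(b)],z)[0])
c=onz(t,T([(110,63),(268,30),(226,550),(388,512)]),.047);print('ch',c)
print('ch scene',onz(s,S([(60,38),(226,40),(48,540),(228,540)]),.047))
v=(c[0]+c[1]-c[2]-c[3]);print('yaw',np.degrees(np.arctan2(v[1],v[0])))
g=t['image'].astype(int); hsv=cv2.cvtColor(t['image'],cv2.COLOR_RGB2HSV)
# mat
m=(g.max(2)<60).astype(np.uint8);m2=np.zeros_like(m);m2[180:250,215:272]=m[180:250,215:272]
cs,_=cv2.findContours(m2,0,1);k=max(cs,key=cv2.contourArea);r=cv2.minAreaRect(k);print('mat px',r)
bp=onz(t,cv2.boxPoints(r),.003);print(bp,bp.mean(0))
# pan
print(g[207,445],g[190,425])
m=((g[:,:,2]-g[:,:,0])>8).astype(np.uint8);m2=np.zeros_like(m);m2[180:235,420:470]=m[180:235,420:470]
cs,_=cv2.findContours(m2,0,1);k=max(cs,key=cv2.contourArea);e=cv2.fitEllipse(k);print('pan',e,onz(t,[e[0]],.04))
g=s['image'].astype(int);m=((g[:,:,2]-g[:,:,0])>8).astype(np.uint8);m2=np.zeros_like(m);m2[215:268,412:466]=m[215:268,412:466]
cs,_=cv2.findContours(m2,0,1);k=max(cs,key=cv2.contourArea);e=cv2.fitEllipse(k);print('pan s',e,onz(s,[e[0]],.04))
```

```text
vial [0.48594247 0.02711758 0.103     ] [0.48474539 0.02828463 0.103     ]
flask [0.54335791 0.04053421 0.108     ] [0.54354491 0.04328147 0.108     ]
beaker [0.59890777 0.05315398 0.062     ] [0.59758973 0.05604377 0.062     ]
ch [[ 0.64773323  0.09783865  0.047     ]
 [ 0.66167519  0.02796854  0.047     ]
 [ 0.43420046  0.05188644  0.047     ]
 [ 0.44917016 -0.01761164  0.047     ]]
ch scene [[ 0.64729876  0.10163501  0.047     ]
 [ 0.6644654   0.03178609  0.047     ]
 [ 0.41651755  0.04930648  0.047     ]
 [ 0.43329707 -0.016321    0.047     ]]
yaw 12.1254306197489
mat px ((243.93507385253906, 214.7333984375), (38.52562713623047, 50.45648193359375), 3.0127875804901123)
[[0.45762269 0.33485128 0.003     ]
 [0.5816012  0.33049698 0.003     ]
 [0.57497043 0.23505377 0.003     ]
 [0.45169704 0.24103253 0.003     ]] [0.51647284 0.28535864 0.003     ]
[135 142 158] [229 233 228]
pan ((444.2007751464844, 207.08973693847656), (35.46495056152344, 36.851619720458984), 138.0175323486328) [[ 0.52235631 -0.19388052  0.04      ]]
pan s ((440.69818115234375, 242.11375427246094), (34.34858703613281, 41.925540924072266), 118.2891616821289) [[ 0.52239979 -0.19137216  0.04      ]]
```

```bash
cat >> h.py <<'E'
def tri(d1,p1,d2,p2):
    o1,v1=ray(d1,[p1]);o2,v2=ray(d2,[p2]);A=np.c_[v1[0],-v2[0]]
    x=np.linalg.lstsq(A,o2-o1,rcond=None)[0];a=o1+v1[0]*x[0];b=o2+v2[0]*x[1]
    return (a+b)/2,np.linalg.norm(a-b)
def plan(pos,jaw,st=None):
    """pos: world target; jaw: yaw deg of jaw (tool y) line in world"""
    o=st or arm.observe();Rm=R.from_rotvec(o['ee_rot'])
    lin=Rm.inv().apply(np.array(pos)-o['tcp_pos'])/.2
    best=None
    for k in(0,180):
        a=np.radians(jaw+k);y=np.array([np.cos(a),np.sin(a),0]);z=np.array([0,0,-1.]);x=np.cross(y,z)
        Rt=R.from_matrix(np.c_[x,y,z]);dv=(Rm.inv()*Rt).as_rotvec()
        if best is None or np.linalg.norm(dv)<np.linalg.norm(best):best=dv
    print('t %.2f'%o['time'],'tcp',o['tcp_pos'].round(4),'yaw_y',np.degrees(np.arctan2(*Rm.as_matrix()[[1,0],1])).round(1),'g',round(o['grip_width'],3),'lin',lin.round(4),'dr',(best/np.pi).round(4),'deg',np.degrees(np.linalg.norm(best)).round(1),'F',o['ft_force'].round(2))
E
python3 - <<'E'
from h import *
t=cam('top');s=cam('scene')
print('pot rim ctr',tri(t,(227,331),s,(154,287)))
for z in(.1,.15,.2):print(z,onz(t,[(238,268),(290,325),(412,168),(287,139),(366,139)],z).round(3).tolist(), onz(s,[(222,250),(240,275)],z).round(3).tolist())
print('tube red',tri(t,(347,115),s,(356,126)),'tube',tri(t,(294,116),s,(305,116)))
print('redcap',tri(t,(405,101),s,(413,121)))
print('box',onz(t,[(414,168),(444,165)],.06))
o=arm.observe();print(o['time'])
plan([.4,-.25,.3],102.2)
E
```

```text
pot rim ctr (array([0.25687766, 0.30093144, 0.13198971]), np.float64(0.012379397995691547))
0.1 [[0.389, 0.279, 0.1], [0.267, 0.168, 0.1], [0.604, -0.107, 0.1], [0.675, 0.172, 0.1], [0.673, -0.006, 0.1]] [[0.366, 0.228, 0.1], [0.326, 0.177, 0.1]]
0.15 [[0.389, 0.27, 0.15], [0.274, 0.164, 0.15], [0.593, -0.096, 0.15], [0.66, 0.168, 0.15], [0.657, -0.0, 0.15]] [[0.345, 0.211, 0.15], [0.308, 0.163, 0.15]]
0.2 [[0.39, 0.26, 0.2], [0.282, 0.16, 0.2], [0.581, -0.084, 0.2], [0.644, 0.164, 0.2], [0.642, 0.006, 0.2]] [[0.324, 0.193, 0.2], [0.29, 0.149, 0.2]]
tube red (array([0.71944392, 0.03795436, 0.12792316]), np.float64(0.001909043696423707)) tube (array([0.71777736, 0.15578358, 0.13047452]), np.float64(0.003440789530240304))
redcap (array([ 0.73786382, -0.08441595,  0.15953054]), np.float64(0.004543069126217919))
box [[ 0.61312432 -0.12167198  0.06      ]
 [ 0.6195509  -0.19354253  0.06      ]]
0.35
t 0.35 tcp [ 0.249  -0.5732  0.2395] yaw_y -66.5 g 1.0 lin [ 1.3364 -1.1812 -0.3023] dr [-0.0001  0.      0.0627] deg 11.3 F [-0.72 -0.36 -0.69]
```

Emit:
play_rows --linear '[[0.12,-0.1,-0.1],[0.24,-0.2,-0.2],[0.36,-0.32,-0.3],[0.48,-0.43,-0.3],[0.6,-0.54,-0.3],[0.72,-0.65,-0.3],[0.84,-0.75,-0.3],[0.96,-0.85,-0.3]]' --dr '[[0,0,0.01],[0,0,0.02],[0,0,0.03],[0,0,0.04],[0,0,0.05],[0,0,0.06],[0,0,0.063],[0,0,0.063]]' --fingers '[-1,-1,-1,-1,-1,-1,-1,-1]'

```text
time: 1.15
tcp_pos: [0.3577, -0.3395, 0.2997]
ee_rot: [3.124, 0.332, 0.0]
ft_force: [0.9, -0.0, -0.3]
grip_width: 0.994
```

Run:
```python
from h import *
plan([.4853,.0277,.3],102.1)
```

```text
t 1.15 tcp [ 0.3577 -0.3395  0.2997] yaw_y -77.9 g 0.994 lin [ 1.0091e+00 -1.6612e+00 -1.3000e-03] dr [ 0.     -0.0001  0.0001] deg 0.0 F [ 0.91 -0.04 -0.3 ]
```

Emit:
play_rows --linear '[[0.12,-0.2,0],[0.24,-0.4,0],[0.36,-0.6,0],[0.48,-0.8,0],[0.54,-0.9,0],[0.6,-1.0,0],[0.6,-1.0,0]]' --dr '[[0,0,0],[0,0,0],[0,0,0],[0,0,0],[0,0,0],[0,0,0],[0,0,0]]' --fingers '[-1,-1,-1,-1,-1,-1,-1]'

```text
time: 1.85
tcp_pos: [0.4339, -0.1157, 0.3]
ee_rot: [-3.123, -0.339, -0.002]
ft_force: [-0.1, 0.2, -0.6]
grip_width: 1.003
```

Run:
```python
from h import *
plan([.4853,.0277,.25],102.1)
```

```text
t 1.85 tcp [ 0.4339 -0.1157  0.3   ] yaw_y -77.6 g 1.003 lin [ 0.4048 -0.6449  0.2506] dr [-0.0001 -0.0003  0.0017] deg 0.3 F [-0.08  0.19 -0.59]
```

Emit:
play_rows --linear '[[0.1,-0.16,0],[0.2,-0.32,0],[0.3,-0.48,0.05],[0.405,-0.645,0.1],[0.405,-0.645,0.2],[0.405,-0.645,0.25],[0.405,-0.645,0.25]]' --dr '[[0,0,0.002],[0,0,0.002],[0,0,0.002],[0,0,0.002],[0,0,0.002],[0,0,0.002],[0,0,0.002]]' --fingers '[-1,-1,-1,-1,-1,-1,-1]'

```text
time: 2.55
tcp_pos: [0.4844, 0.0261, 0.2487]
ee_rot: [-3.124, -0.327, 0.003]
ft_force: [0.6, -0.1, 0.3]
grip_width: 0.997
```

Run:
```python
from h import *
plan([.4853,.0277,.093],102.1)
d=cam('wrist','w1.png')
print(px(d,[[.4853,.0277,.103],[.5435,.042,.108],[.598,.0545,.062]]))
```

```text
t 2.55 tcp [0.4844 0.0261 0.2487] yaw_y -78.0 g 0.997 lin [ 0.0077 -0.0066  0.7786] dr [-0.0001  0.0007 -0.0008] deg 0.2 F [ 0.64 -0.1   0.27]
[[314.34014034 193.35640722]
 [311.84373222 121.7032772 ]
 [311.38819731  53.80707386]]
```

View pics/w1.png

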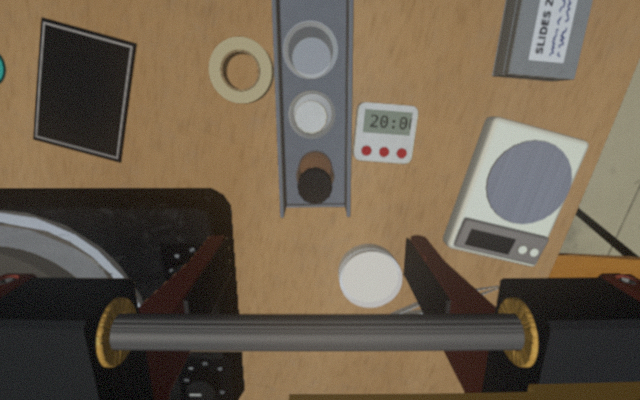

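Run:
```python
from h import *
import time
d=cam('wrist','w2.png');t=cam('top','t2.png')
im=d['image'];cv2.imwrite('pics/w2c.png',cv2.resize(im[10:215,260:370,::-1],None,fx=2.9,fy=2.9,interpolation=cv2.INTER_CUBIC))
print(onz(d,[(316,185)],.103),onz(d,[(311,114)],.108),onz(d,[(310,50)],.062),onz(d,[(530,181)],.04))
print('ch front floor ends',onz(d,[(283,215),(349,213)],.01),onz(t,[(342.5,246),(371,239)],.01))
plan([.4853,.0277,.093],102.1)
```

```text
[[0.49326668 0.02785269 0.103     ]] [[0.54991314 0.04391718 0.108     ]] [[0.60181672 0.05640608 0.062     ]] [[ 0.52954017 -0.19148951  0.04      ]]
ch front floor ends [[ 0.42961756  0.0532396   0.01      ]
 [ 0.44773612 -0.02020725  0.01      ]] [[ 0.43656678  0.0473053   0.01      ]
 [ 0.45209806 -0.02133258  0.01      ]]
t 2.70 tcp [0.4856 0.0265 0.2508] yaw_y -78.1 g 1.001 lin [-0.0018 -0.0061  0.7892] dr [ 0.0001 -0.0006 -0.0009] deg 0.2 F [0.34 0.07 0.52]
```

View pics/w2c.png

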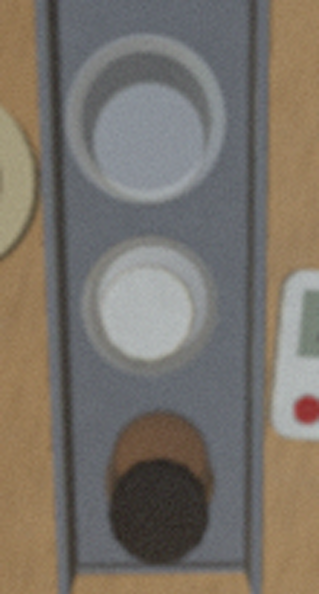

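Run:
```python
from h import *
d=cam('wrist');o=arm.observe();Rm=R.from_rotvec(o['ee_rot'])
print(px(d,o['tcp_pos']+Rm.apply([[sx*.01,sy*.044,.017] for sx in(-1,1) for sy in(-1,1)])).round(0))
im=d['image'];cv2.imwrite('pics/w3c.png',cv2.resize(im[220:320,180:460,::-1],None,fx=2.8,fy=2.8,interpolation=cv2.INTER_CUBIC))
```

```text
[[228. 278.]
 [401. 278.]
 [226. 242.]
 [404. 242.]]
```

View pics/w3c.png

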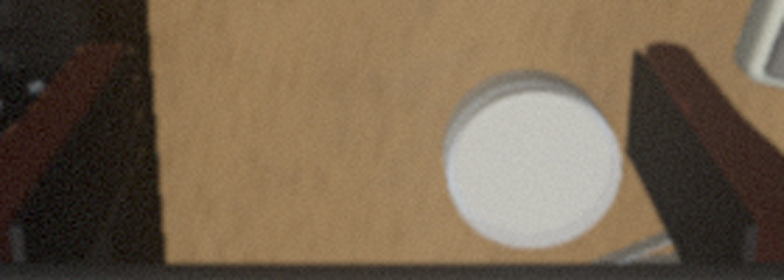

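Emit:
play_rows --linear '[[0.007,-0.004,0.12],[0.007,-0.004,0.25],[0.007,-0.004,0.37],[0.007,-0.004,0.5],[0.007,-0.004,0.6],[0.007,-0.004,0.7],[0.007,-0.004,0.79],[0.007,-0.004,0.79]]' --dr '[[0,0,0],[0,0,0],[0,0,0],[0,0,0],[0,0,0],[0,0,0],[0,0,0],[0,0,0]]' --fingers '[-1,-1,-1,-1,-1,-1,-1,-1]'

```text
time: 3.55
tcp_pos: [0.4865, 0.0271, 0.0918]
ee_rot: [3.125, 0.326, -0.0]
ft_force: [-0.1, 0.1, 0.4]
grip_width: 0.999
```

Run:
```python
from h import *
d=cam('wrist','w4.png');plan([.487,.0275,.093],102.1)
```

```text
t 3.60 tcp [0.4872 0.0274 0.093 ] yaw_y -78.1 g 0.994 lin [-0.0007 -0.0006 -0.    ] dr [ 0.0001 -0.0004 -0.001 ] deg 0.2 F [ 0.52 -0.2  -1.01]
```

View pics/w4.png

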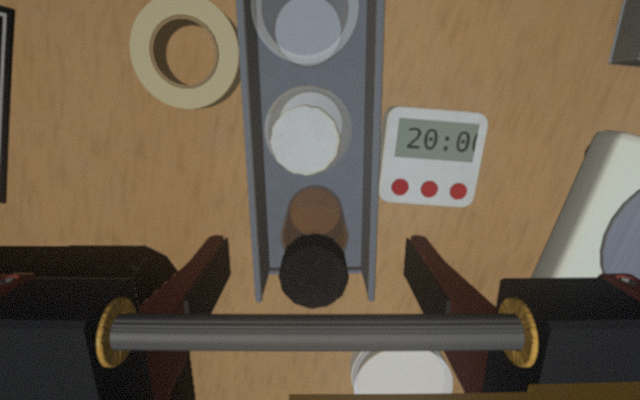

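The cap at (313,271) sits midway between the fingers, so I'll close on it.

Emit:
play_rows --linear '[[0,0,0],[0,0,0],[0,0,0],[0,0,0],[0,0,0],[0,0,0],[0,0,0],[0,0,0]]' --dr '[[0,0,0],[0,0,0],[0,0,0],[0,0,0],[0,0,0],[0,0,0],[0,0,0],[0,0,0]]' --fingers '[1,1,1,1,1,1,1,1]'

```text
time: 4.4
tcp_pos: [0.4871, 0.0274, 0.0929]
ee_rot: [-3.125, -0.326, -0.002]
ft_force: [0.1, 0.0, -0.9]
grip_width: 0.342
```

Run:
```python
from h import *
d=cam('wrist','w5.png');plan([.487,.0275,.093],102.1)
o=arm.observe();Rm=R.from_rotvec(o['ee_rot']);print(px(d,o['tcp_pos']+Rm.apply([[0,0,-.01]])))
```

```text
t 4.45 tcp [0.4871 0.0274 0.0929] yaw_y -78.1 g 0.339 lin [-0.0004 -0.0005 -0.0004] dr [ 0.     -0.0004 -0.0011] deg 0.2 F [0.47 0.3  0.11]
[[314.99389238 287.93088061]]
```

View pics/w5.png

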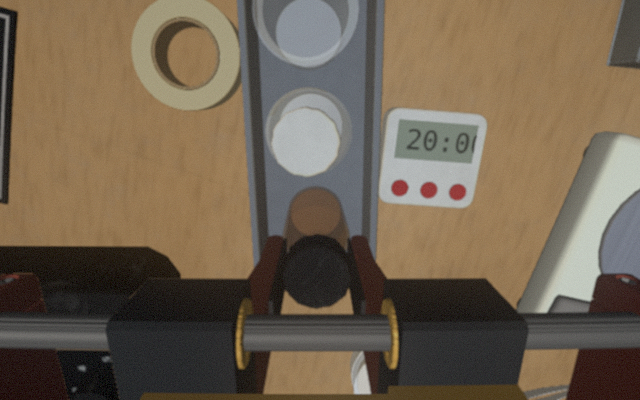

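Width 0.34 of 88 mm is 30 mm, which fits the cap. The picture puts the cap about 4 mm further along the channel, so I'll re-centre before lifting.

Emit:
play_rows --linear '[[0,0,0],[0,0,0],[0,0,0],[0.02,0,0],[0.02,0,0]]' --dr '[[0,0,0],[0,0,0],[0,0,0],[0,0,0],[0,0,0]]' --fingers '[-0.1,-0.1,-0.1,-0.1,-0.1]'

```text
time: 4.95
tcp_pos: [0.4917, 0.0284, 0.0931]
ee_rot: [-3.125, -0.326, -0.003]
ft_force: [0.0, 0.2, -0.5]
grip_width: 0.552
```

Emit:
play_rows --linear '[[0,0,0],[0,0,0],[0,0,0],[0,0,0],[0,0,0],[0,0,0]]' --dr '[[0,0,0],[0,0,0],[0,0,0],[0,0,0],[0,0,0],[0,0,0]]' --fingers '[1,1,1,1,1,1]'

```text
time: 5.55
tcp_pos: [0.4916, 0.0284, 0.093]
ee_rot: [-3.124, -0.326, -0.003]
ft_force: [0.0, 0.4, -0.0]
grip_width: 0.343
```

Run:
```python
from h import *
o=arm.observe();print(o['time'],o['tcp_pos'].round(4),o['ee_rot'],o['grip_width'],o['ft_force'])
o=arm.observe();plan([.495,.287,.22],102.1)
```

```text
5.55 [0.4916 0.0284 0.093 ] [-3.12445169e+00 -3.25948495e-01 -2.74763915e-03] 0.34330014425218963 [ 0.00807433  0.40602844 -0.04089481]
t 5.55 tcp [0.4916 0.0284 0.093 ] yaw_y -78.1 g 0.343 lin [ 0.2845 -1.2616 -0.6345] dr [ 0.     -0.0006 -0.001 ] deg 0.2 F [ 0.01  0.41 -0.04]
```

Emit:
play_rows --linear '[[0,0,-0.05],[0,0,-0.15],[0,0,-0.25],[0,0,-0.35],[0,0,-0.45],[0,0,-0.55],[0,0,-0.55]]' --dr '[[0,0,0],[0,0,0],[0,0,0],[0,0,0],[0,0,0],[0,0,0],[0,0,0]]' --fingers '[1,1,1,1,1,1,1]'

```text
time: 6.25
tcp_pos: [0.4929, 0.0286, 0.206]
ee_rot: [3.124, 0.326, 0.01]
ft_force: [0.0, -0.8, -0.6]
grip_width: 0.34
```

Run:
```python
from h import *
d=cam('scene','s3.png');cv2.imwrite('pics/s3c.png',cv2.resize(d['image'][120:290,270:420,::-1],None,fx=3.4,fy=3.4))
plan([.495,.287,.2],90)
```

```text
t 6.30 tcp [0.4921 0.0284 0.2044] yaw_y -78.1 g 0.339 lin [ 0.2805 -1.2622  0.0223] dr [ 0.0001 -0.0015  0.0661] deg 11.9 F [ 0.04 -0.75 -1.5 ]
```

View pics/s3c.png

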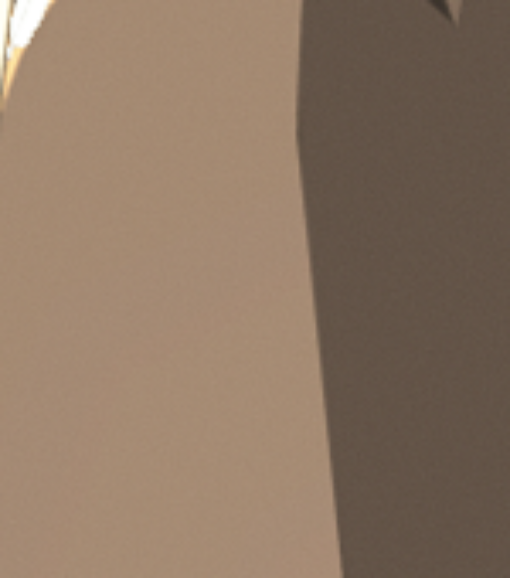

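Emit:
play_rows --linear '[[0.03,-0.1,0],[0.06,-0.22,0],[0.09,-0.36,0],[0.12,-0.5,0],[0.15,-0.64,0],[0.18,-0.78,0],[0.2,-0.9,0],[0.22,-1.0,0]]' --dr '[[0,0,0.01],[0,0,0.02],[0,0,0.03],[0,0,0.04],[0,0,0.05],[0,0,0.06],[0,0,0.066],[0,0,0.066]]' --fingers '[1,1,1,1,1,1,1,1]'

```text
time: 7.1
tcp_pos: [0.493, 0.2345, 0.2032]
ee_rot: [3.141, 0.001, 0.004]
ft_force: [1.2, 0.4, -0.1]
grip_width: 0.34
```

Run:
```python
from h import *
plan([.493,.287,.12],90)
```

```text
t 7.10 tcp [0.493  0.2345 0.2032] yaw_y -89.9 g 0.34 lin [-0.0007 -0.2623  0.4159] dr [ 0.0001 -0.0009  0.0003] deg 0.2 F [ 1.21  0.39 -0.05]
```

Emit:
play_rows --linear '[[0,-0.1,0.02],[0,-0.2,0.1],[0,-0.26,0.22],[0,-0.262,0.33],[0,-0.262,0.4],[0,-0.262,0.4]]' --dr '[[0,0,0],[0,0,0],[0,0,0],[0,0,0],[0,0,0],[0,0,0]]' --fingers '[1,1,1,1,1,1]'

```text
time: 7.7
tcp_pos: [0.4917, 0.2857, 0.1205]
ee_rot: [3.139, 0.002, -0.002]
ft_force: [-1.0, -0.3, -1.0]
grip_width: 0.338
```

Run:
```python
from h import *
d=cam('wrist','w6.png')
plan([.493,.287,.092],90)
```

```text
t 7.75 tcp [0.4925 0.2862 0.1221] yaw_y -90.0 g 0.34 lin [ 0.0023 -0.0044  0.1503] dr [ 0.0005 -0.0002  0.0002] deg 0.1 F [ 0.3  -0.05 -0.56]
```

View pics/w6.png

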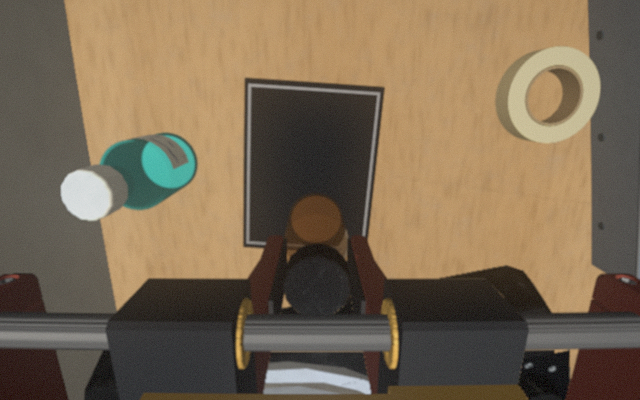

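The held vial, base near (316,220), hangs upright over the front half of the mat (rows 80 to 245). I'll lower it.

Emit:
play_rows --linear '[[0,0,0.05],[0,0,0.1],[0,0,0.13],[0,0,0.142],[0,0,0.148],[0,0,0.148]]' --dr '[[0,0,0],[0,0,0],[0,0,0],[0,0,0],[0,0,0],[0,0,0]]' --fingers '[1,1,1,1,1,1]'

```text
time: 8.35
tcp_pos: [0.4926, 0.2862, 0.0925]
ee_rot: [3.14, 0.001, 0.001]
ft_force: [-0.2, 0.9, -0.6]
grip_width: 0.341
```

Run:
```python
from h import *
plan([.493,.287,.092],90)
```

```text
t 8.35 tcp [0.4926 0.2862 0.0925] yaw_y -90.0 g 0.341 lin [ 0.002  -0.0039  0.0027] dr [ 0.0004 -0.0002  0.0002] deg 0.1 F [-0.18  0.89 -0.59]
```

Emit:
play_rows --linear '[[0,0,0.004],[0,0,0.006],[0,0,0.006]]' --dr '[[0,0,0],[0,0,0],[0,0,0]]' --fingers '[1,1,1]'

```text
time: 8.65
tcp_pos: [0.493, 0.2865, 0.092]
ee_rot: [3.141, 0.001, 0.003]
ft_force: [0.4, 0.3, 4.1]
grip_width: 0.341
```

Emit:
play_rows --linear '[[0,0,0],[0,0,0],[0,0,0],[0,0,0],[0,0,0]]' --dr '[[0,0,0],[0,0,0],[0,0,0],[0,0,0],[0,0,0]]' --fingers '[-0.1,-0.1,-0.3,-0.5,-0.5]'

```text
time: 9.15
tcp_pos: [0.4929, 0.2865, 0.0919]
ee_rot: [3.141, 0.001, 0.002]
ft_force: [-0.1, 0.0, 0.0]
grip_width: 0.739
```

Emit:
play_rows --linear '[[0,0,-0.05],[0,0,-0.12],[0,0,-0.25],[0,0,-0.4],[0,0,-0.5],[0,0,-0.58],[0,0,-0.58]]' --dr '[[0,0,0],[0,0,0],[0,0,0],[0,0,0],[0,0,0],[0,0,0],[0,0,0]]' --fingers '[-0.6,-1,-1,-1,-1,-1,-1]'

```text
time: 9.85
tcp_pos: [0.4939, 0.2876, 0.2114]
ee_rot: [-3.14, -0.001, -0.01]
ft_force: [0.3, -0.4, 0.6]
grip_width: 0.998
```

Run:
```python
from h import *
d=cam('wrist','w7.png')
plan([.5475,.042,.21],102.1)
```

```text
t 9.90 tcp [0.4933 0.287  0.2097] yaw_y -90.0 g 0.998 lin [ 2.7010e-01  1.2251e+00 -8.0000e-04] dr [ 0.     -0.0014 -0.067 ] deg 12.1 F [ 0.35 -0.02 -0.35]
```

View pics/w7.png

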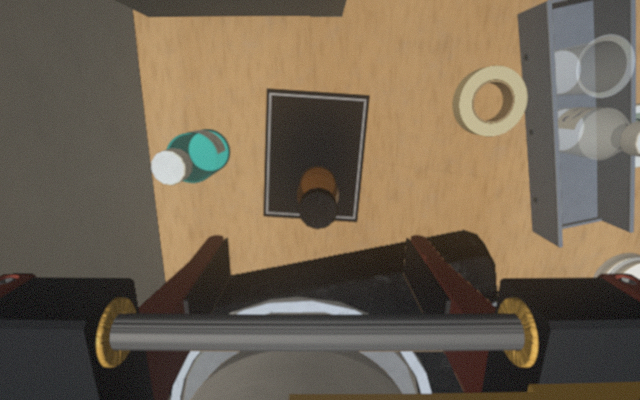

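The vial stands on the front part of the mat (base near (318,185)). Next is the flask.

Emit:
play_rows --linear '[[0.03,0.12,0],[0.06,0.25,0],[0.1,0.4,0],[0.14,0.55,0],[0.17,0.7,0],[0.2,0.84,0],[0.24,0.98,0],[0.24,0.98,0]]' --dr '[[0,0,-0.01],[0,0,-0.02],[0,0,-0.03],[0,0,-0.04],[0,0,-0.05],[0,0,-0.06],[0,0,-0.067],[0,0,-0.067]]' --fingers '[-1,-1,-1,-1,-1,-1,-1,-1]'

```text
time: 10.7
tcp_pos: [0.542, 0.086, 0.2087]
ee_rot: [3.123, 0.322, 0.004]
ft_force: [0.2, -0.2, 0.3]
grip_width: 1.0
```

Run:
```python
from h import *
plan([.5475,.0425,.2],102.1)
```

```text
t 10.70 tcp [0.542  0.086  0.2087] yaw_y -78.2 g 1.0 lin [-0.0176  0.2184  0.0439] dr [ 0.0008 -0.0008 -0.0018] deg 0.4 F [ 0.16 -0.18  0.28]
```

Emit:
play_rows --linear '[[-0.01,0.1,0.04],[-0.018,0.2,0.1],[-0.018,0.218,0.2],[-0.018,0.218,0.29],[-0.018,0.218,0.29]]' --dr '[[0,0,0],[0,0,0],[0,0,0],[0,0,0],[0,0,0]]' --fingers '[-1,-1,-1,-1,-1]'

```text
time: 11.2
tcp_pos: [0.5455, 0.0427, 0.1481]
ee_rot: [3.123, 0.323, -0.004]
ft_force: [-0.3, -0.1, -0.1]
grip_width: 1.0
```

Run:
```python
from h import *
d=cam('wrist','w8.png')
plan([.5475,.0425,.098],102.1)
print(px(d,[.5475,.0425,.108]))
```

```text
t 11.25 tcp [0.5464 0.0431 0.1495] yaw_y -78.2 g 0.999 lin [0.0051 0.0038 0.2577] dr [ 0.0005  0.0002 -0.0016] deg 0.3 F [0.21 0.66 0.57]
[[316.43754582 239.46062124]]
```

View pics/w8.png

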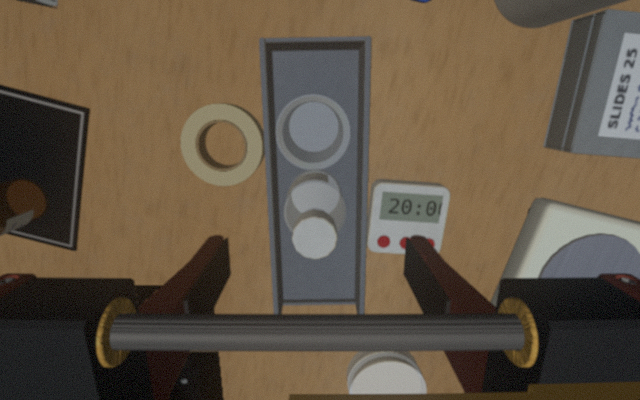

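The flask cap is at (315,234). That matches the prediction after the known bias of about 5 px, so I'll descend and grip.

Emit:
play_rows --linear '[[0.005,0.004,0.08],[0.005,0.004,0.16],[0.005,0.004,0.22],[0.005,0.004,0.257],[0.005,0.004,0.257],[0.005,0.004,0.257]]' --dr '[[0,0,0],[0,0,0],[0,0,0],[0,0,0],[0,0,0],[0,0,0]]' --fingers '[-1,-1,-1,-1,-1,-1]'

```text
time: 11.85
tcp_pos: [0.5478, 0.0427, 0.0987]
ee_rot: [3.123, 0.324, 0.0]
ft_force: [-1.5, 0.3, 0.2]
grip_width: 0.999
```

Emit:
play_rows --linear '[[0,0,0],[0,0,0],[0,0,0],[0,0,0],[0,0,0],[0,0,0],[0,0,0],[0,0,0]]' --dr '[[0,0,0],[0,0,0],[0,0,0],[0,0,0],[0,0,0],[0,0,0],[0,0,0],[0,0,0]]' --fingers '[1,1,1,1,1,1,1,1]'

```text
time: 12.65
tcp_pos: [0.5478, 0.0427, 0.0986]
ee_rot: [3.123, 0.324, 0.0]
ft_force: [0.6, -0.4, 0.6]
grip_width: 0.315
```

Run:
```python
from h import *
d=cam('wrist','w9.png')
plan([.556,.286,.21],90)
```

```text
t 12.70 tcp [0.5477 0.0428 0.0986] yaw_y -78.2 g 0.296 lin [ 0.2899 -1.181  -0.5587] dr [0.0004 0.     0.0658] deg 11.8 F [-0.37  1.21 -0.73]
```

View pics/w9.png

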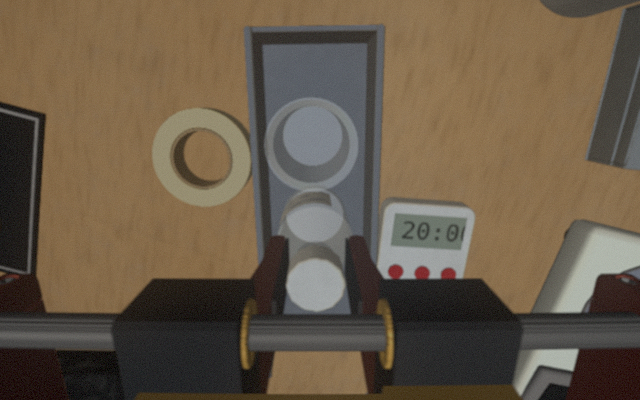

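Emit:
play_rows --linear '[[0,0,0],[0,0,-0.08],[0,0,-0.18],[0,0,-0.28],[0,0,-0.38],[0,0,-0.48],[0,0,-0.56],[0,0,-0.56]]' --dr '[[0,0,0],[0,0,0],[0,0,0],[0,0,0],[0,0,0],[0,0,0],[0,0,0],[0,0,0]]' --fingers '[1,1,1,1,1,1,1,1]'

```text
time: 13.5
tcp_pos: [0.5488, 0.0432, 0.2125]
ee_rot: [3.123, 0.324, 0.006]
ft_force: [-0.6, 0.2, -1.8]
grip_width: 0.294
```

Emit:
play_rows --linear '[[0.03,-0.1,0],[0.06,-0.22,0],[0.09,-0.36,0],[0.12,-0.5,0],[0.16,-0.64,0],[0.2,-0.78,0],[0.23,-0.9,0],[0.25,-1.0,0]]' --dr '[[0,0,0.01],[0,0,0.02],[0,0,0.03],[0,0,0.04],[0,0,0.05],[0,0,0.06],[0,0,0.066],[0,0,0.066]]' --fingers '[1,1,1,1,1,1,1,1]'

```text
time: 14.3
tcp_pos: [0.5561, 0.2507, 0.2108]
ee_rot: [3.14, -0.001, 0.003]
ft_force: [0.5, -0.5, -1.2]
grip_width: 0.296
```

Run:
```python
from h import *
d=cam('wrist','w10.png')
plan([.555,.285,.125],90)
b=[(.4576,.3349,.003),(.5816,.3305,.003),(.575,.235,.003),(.4517,.241,.003)]
print(px(d,b).round())
```

```text
t 14.35 tcp [0.5552 0.2545 0.211 ] yaw_y -89.8 g 0.296 lin [-0.0012 -0.1518  0.4301] dr [-0.0004 -0.0006  0.0011] deg 0.2 F [-0.34  2.45 -0.92]
[[240. 268.]
 [237. 155.]
 [332. 162.]
 [325. 273.]]
```

View pics/w10.png

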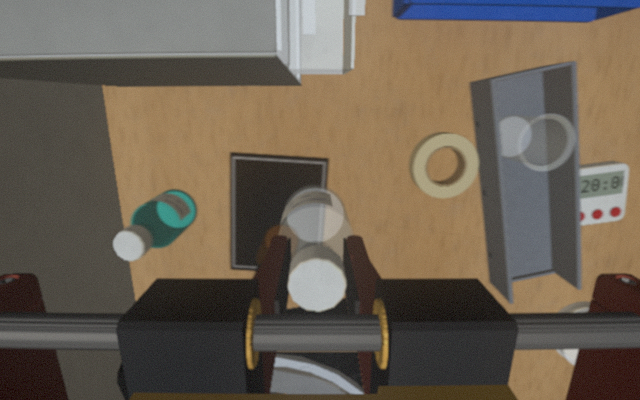

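Emit:
play_rows --linear '[[0,-0.08,0],[0,-0.15,0.05],[0,-0.152,0.15],[0,-0.152,0.27],[0,-0.152,0.38],[0,-0.152,0.46],[0,-0.152,0.53],[0,-0.152,0.55]]' --dr '[[0,0,0],[0,0,0],[0,0,0],[0,0,0],[0,0,0],[0,0,0],[0,0,0],[0,0,0]]' --fingers '[1,1,1,1,1,1,1,1]'

```text
time: 15.15
tcp_pos: [0.5545, 0.2845, 0.099]
ee_rot: [-3.142, -0.006, 0.0]
ft_force: [0.1, -0.2, -1.4]
grip_width: 0.291
```

Run:
```python
from h import *
plan([.555,.285,.0976],90)
```

```text
t 15.15 tcp [0.5545 0.2845 0.099 ] yaw_y -89.8 g 0.291 lin [ 0.0024 -0.0023  0.0068] dr [-0.      0.0001  0.0011] deg 0.2 F [ 0.1  -0.22 -1.38]
```

Emit:
play_rows --linear '[[0,0,0.004],[0,0,0.008],[0,0,0.009]]' --dr '[[0,0,0],[0,0,0],[0,0,0]]' --fingers '[1,1,1]'

```text
time: 15.45
tcp_pos: [0.555, 0.2847, 0.0979]
ee_rot: [-3.141, -0.005, -0.001]
ft_force: [0.7, -0.6, -1.3]
grip_width: 0.293
```

Emit:
play_rows --linear '[[0,0,0],[0,0,0],[0,0,0],[0,0,0],[0,0,0]]' --dr '[[0,0,0],[0,0,0],[0,0,0],[0,0,0],[0,0,0]]' --fingers '[-0.1,-0.1,-0.3,-0.5,-0.5]'

```text
time: 15.95
tcp_pos: [0.555, 0.2848, 0.098]
ee_rot: [-3.141, -0.005, -0.002]
ft_force: [-0.2, -0.6, 0.3]
grip_width: 0.712
```

Emit:
play_rows --linear '[[0,0,-0.05],[0,0,-0.12],[0,0,-0.25],[0,0,-0.4],[0,0,-0.5],[0,0,-0.6],[0,0,-0.6]]' --dr '[[0,0,0],[0,0,0],[0,0,0],[0,0,0],[0,0,0],[0,0,0],[0,0,0]]' --fingers '[-0.6,-1,-1,-1,-1,-1,-1]'

```text
time: 16.65
tcp_pos: [0.5562, 0.2858, 0.2225]
ee_rot: [-3.138, -0.005, -0.01]
ft_force: [0.6, 1.1, -1.3]
grip_width: 1.001
```

Run:
```python
from h import *
d=cam('wrist','w11.png')
plan([.600,.056,.22],12.1)
o=arm.observe();print(o['qpos'])
```

```text
t 16.70 tcp [0.5556 0.2853 0.2205] yaw_y -89.8 g 0.995 lin [2.1810e-01 1.1473e+00 6.0000e-04] dr [-0.0016 -0.0007  0.4339] deg 78.1 F [ 0.34  0.04 -0.19]
[-0.20497241  0.4708912  -0.48745307  1.5997007   0.23859214  1.12531586
 -2.31702207]
```

View pics/w11.png

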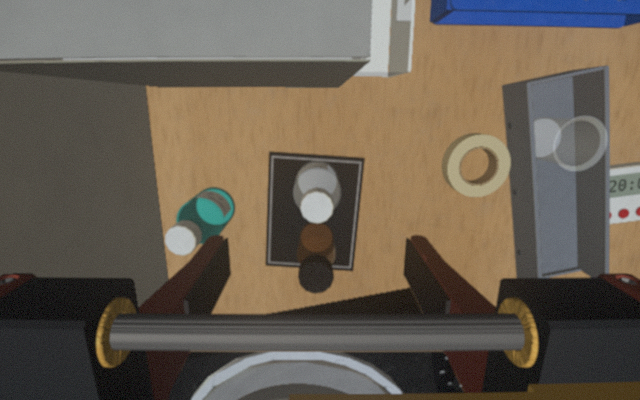

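Flask (base near (317,188)) and vial (base near (316,240)) both stand on the mat. For the beaker the jaws must turn by -102°, because the other direction would pass the last joint's range.

Emit:
play_rows --linear '[[0.0,0.12,0],[0.0,0.25,0],[0.0,0.4,0],[0.0,0.55,0],[0.05,0.7,0],[0.1,0.82,0],[0.15,0.92,0],[0.2,1.0,0]]' --dr '[[0,0,0],[0,0,-0.03],[0,0,-0.07],[0,0,-0.11],[0,0,-0.15],[0,0,-0.19],[0,0,-0.23],[0,0,-0.27]]' --fingers '[-1,-1,-1,-1,-1,-1,-1,-1]'

```text
time: 17.5
tcp_pos: [0.5962, 0.0835, 0.2194]
ee_rot: [-2.858, -1.303, -0.006]
ft_force: [-0.1, -0.6, -0.4]
grip_width: 1.002
```

Run:
```python
from h import *
plan([.600,.056,.22],12.1)
print(arm.observe()['qpos'])
```

```text
t 17.50 tcp [0.5962 0.0835 0.2194] yaw_y -41.0 g 1.002 lin [-0.0913  0.1045 -0.0033] dr [ 0.0009 -0.0008 -0.2949] deg 53.1 F [-0.09 -0.58 -0.38]
[ 0.23662557  0.4626312  -0.62729231  1.65017647  0.29446916  1.12136358
 -1.18418427]
```

Opening set for about 66 mm (0.75, so fingers = -0.5).

Emit:
play_rows --linear '[[-0.02,0.02,0],[-0.04,0.05,0],[-0.06,0.07,0],[-0.09,0.1,0],[-0.091,0.104,0],[-0.091,0.104,0],[-0.091,0.104,0],[-0.091,0.104,0]]' --dr '[[0,0,-0.04],[0,0,-0.08],[0,0,-0.12],[0,0,-0.16],[0,0,-0.2],[0,0,-0.24],[0,0,-0.28],[0,0,-0.295]]' --fingers '[-0.5,-0.5,-0.5,-0.5,-0.5,-0.5,-0.5,-0.5]'

```text
time: 18.3
tcp_pos: [0.5995, 0.0559, 0.2185]
ee_rot: [1.969, 2.448, 0.004]
ft_force: [-0.7, 0.5, 1.5]
grip_width: 0.753
```

Run:
```python
from h import *
d=cam('wrist','w12.png')
plan([.600,.056,.12],12.1)
o=arm.observe();Rm=R.from_rotvec(o['ee_rot'])
print(px(d,[[.6,.056,.062],[.6,.056,.004]]),px(d,o['tcp_pos']+Rm.apply([[0,0,.017]])))
d=cam('top','t3.png')
```

```text
t 18.35 tcp [0.5994 0.0559 0.2184] yaw_y 12.4 g 0.746 lin [-0.0006  0.0019  0.4922] dr [ 0.0006 -0.0004  0.0018] deg 0.3 F [0.65 0.11 1.58]
[[314.40818447 189.3149561 ]
 [314.61167132 176.05983846]] [[312.30958322 255.7111607 ]]
```

View pics/w12.png

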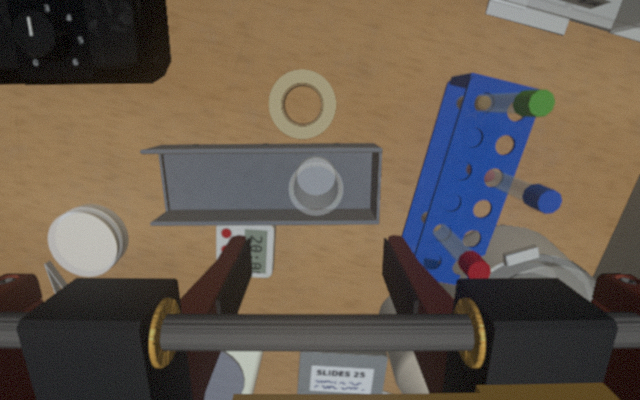

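View pics/t3.png

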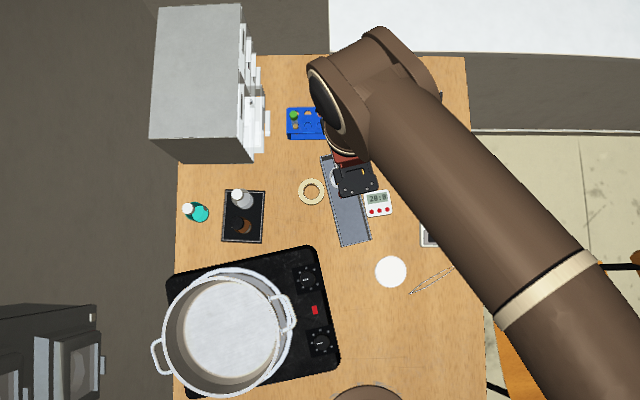

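Run:
```python
import cv2,numpy as np
t=cv2.imread('pics/top0.png')[95:145,280:375];s=cv2.imread('pics/scene0.png')[105:175,288:385]
a=cv2.resize(t,None,fx=5,fy=5,interpolation=2);b=cv2.resize(s,None,fx=5,fy=5,interpolation=2)
w=490;c=np.zeros((600,w,3),np.uint8);c[:250,:475]=a;c[250:600,:485]=b;cv2.imwrite('pics/rack.png',c)
```

```text
(no output)
```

View pics/rack.png

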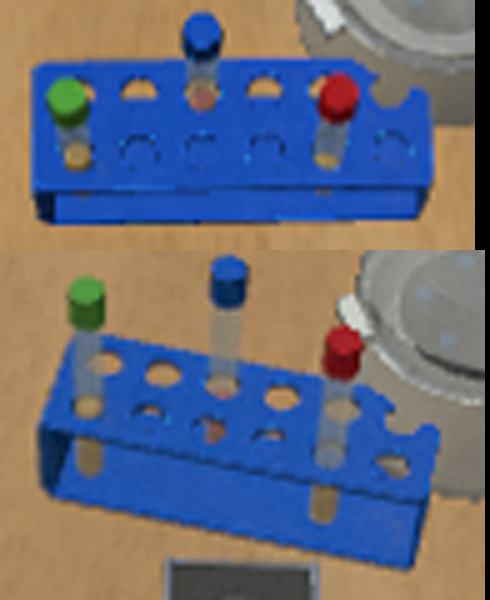

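Run:
```python
from h import *
t=cam('top');s=cam('scene')
T=lambda x,y:(x/5+280,y/5+95);S=lambda x,y:(x/5+288,(y-250)/5+105)
print(tri(t,T(35,190),s,S(42,430)),tri(t,T(430,185),s,S(432,500)))
plan([.601,.054,.12],12.1)
```

```text
(array([0.7049353 , 0.17615113, 0.05164981]), np.float64(0.0010202843953140861)) (array([ 0.70236758, -0.01328892,  0.06011379]), np.float64(0.002586616423144289))
t 18.50 tcp [0.5997 0.056  0.2188] yaw_y 12.0 g 0.753 lin [-0.0115  0.0031  0.4942] dr [ 0.0009 -0.0004 -0.0004] deg 0.2 F [ 0.98  0.19 -0.19]
```

The rack top is about 55 mm high, with its front face at x = 0.70, so the gripper body clears it. I'll descend in two steps.

Emit:
play_rows --linear '[[-0.01,0.003,0.1],[-0.011,0.003,0.22],[-0.011,0.003,0.34],[-0.011,0.003,0.45],[-0.011,0.003,0.55],[-0.011,0.003,0.6],[-0.011,0.003,0.6]]' --dr '[[0,0,0],[0,0,0],[0,0,0],[0,0,0],[0,0,0],[0,0,0],[0,0,0]]' --fingers '[-0.4,-0.4,-0.4,-0.4,-0.4,-0.4,-0.4]'

```text
time: 19.2
tcp_pos: [0.6001, 0.0541, 0.0975]
ee_rot: [-1.976, -2.441, -0.002]
ft_force: [0.4, 0.0, 0.3]
grip_width: 0.699
```

Run:
```python
from h import *
d=cam('wrist','w13.png')
plan([.601,.054,.038],12.1)
o=arm.observe();Rm=R.from_rotvec(o['ee_rot'])
print(px(d,[[.601,.054,.062],[.6,.056,.004]]),px(d,o['tcp_pos']+Rm.apply([[0,0,.017]])))
```

```text
t 19.25 tcp [0.6009 0.0543 0.0987] yaw_y 12.0 g 0.698 lin [-2.200e-03 -2.000e-04  3.036e-01] dr [ 0.0006 -0.0005 -0.0005] deg 0.2 F [ 0.06 -0.87  1.02]
[[314.18146127 242.05477555]
 [313.88575682 207.86284662]] [[313.85436721 256.52175596]]
```

View pics/w13.png

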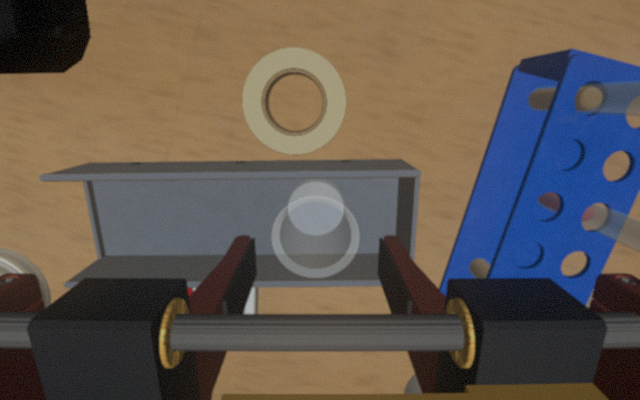

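Emit:
play_rows --linear '[[-0.002,0,0.05],[-0.002,0,0.1],[-0.002,0,0.15],[-0.002,0,0.2],[-0.002,0,0.25],[-0.002,0,0.3],[-0.002,0,0.3]]' --dr '[[0,0,0],[0,0,0],[0,0,0],[0,0,0],[0,0,0],[0,0,0],[0,0,0]]' --fingers '[-0.4,-0.4,-0.4,-0.4,-0.4,-0.4,-0.4]'

```text
time: 19.95
tcp_pos: [0.6, 0.0539, 0.037]
ee_rot: [-1.976, -2.44, -0.001]
ft_force: [-0.5, -0.7, -0.3]
grip_width: 0.699
```

Run:
```python
from h import *
d=cam('wrist','w14.png')
plan([.601,.054,.038],12.1)
```

```text
t 20.00 tcp [0.6005 0.0541 0.0378] yaw_y 12.0 g 0.703 lin [-0.0009  0.0023 -0.0008] dr [ 0.0002 -0.0006 -0.0005] deg 0.1 F [-0.41  1.38  1.03]
```

View pics/w14.png

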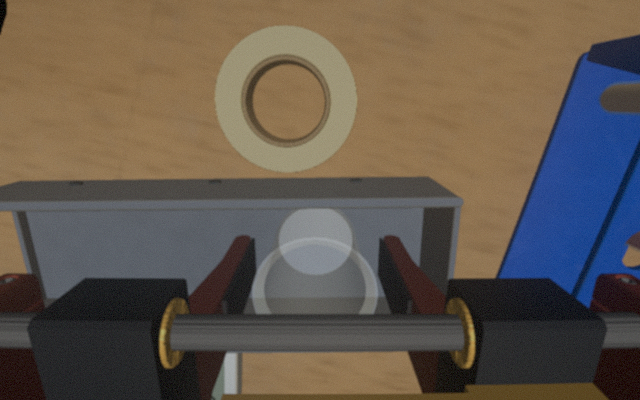

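The beaker at (315,283) sits between the fingers without contact. I'll close.

Emit:
play_rows --linear '[[0,0,0],[0,0,0],[0,0,0],[0,0,0],[0,0,0],[0,0,0]]' --dr '[[0,0,0],[0,0,0],[0,0,0],[0,0,0],[0,0,0],[0,0,0]]' --fingers '[1,1,1,1,1,1]'

```text
time: 20.6
tcp_pos: [0.6007, 0.0541, 0.0381]
ee_rot: [-1.976, -2.441, -0.003]
ft_force: [-0.4, -0.3, 2.7]
grip_width: 0.515
```

Emit:
play_rows --linear '[[0,0,-0.04],[0,0,-0.12],[0,0,-0.22],[0,0,-0.34],[0,0,-0.46],[0,0,-0.58],[0,0,-0.6],[0,0,-0.6]]' --dr '[[0,0,0],[0,0,0],[0,0,0],[0,0,0],[0,0,0],[0,0,0],[0,0,0],[0,0,0]]' --fingers '[1,1,1,1,1,1,1,1]'

```text
time: 21.4
tcp_pos: [0.6011, 0.0539, 0.1595]
ee_rot: [1.976, 2.441, 0.005]
ft_force: [-0.1, -0.4, -0.9]
grip_width: 0.514
```

Run:
```python
from h import *
d=cam('wrist','w15.png')
plan([.5245,-.192,.16],12.1)
plan([.5245,-.192,.16],0)
print(arm.observe()['qpos'])
```

```text
t 21.45 tcp [0.6005 0.0537 0.1583] yaw_y 12.0 g 0.517 lin [-1.1225 -0.6273 -0.0105] dr [ 0.0004 -0.0004 -0.0005] deg 0.1 F [ 0.22  0.14 -1.35]
t 21.45 tcp [0.6005 0.0537 0.1583] yaw_y 12.0 g 0.517 lin [-1.1225 -0.6273 -0.0105] dr [ 0.0004 -0.0004  0.0667] deg 12.0 F [ 0.22  0.14 -1.35]
[ 0.38977324  0.58117176 -0.79360589  1.70196462  0.46511989  1.05583707
 -0.34663396]
```

View pics/w15.png

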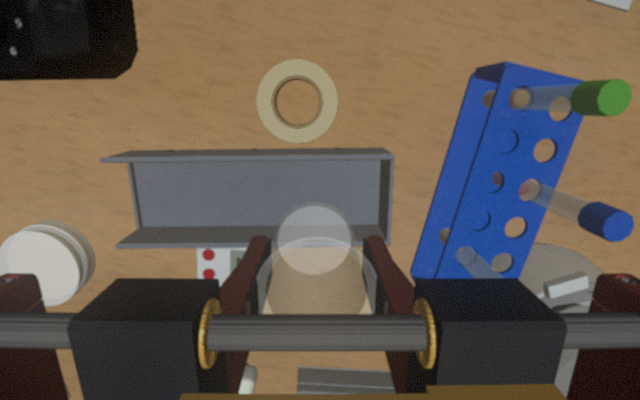

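Emit:
play_rows --linear '[[-0.08,-0.1,-0.05],[-0.2,-0.2,-0.1],[-0.34,-0.3,-0.1],[-0.48,-0.4,-0.1],[-0.62,-0.48,-0.1],[-0.76,-0.54,-0.1],[-0.9,-0.58,-0.1],[-0.98,-0.6,-0.1]]' --dr '[[0,0,0.01],[0,0,0.02],[0,0,0.03],[0,0,0.04],[0,0,0.05],[0,0,0.06],[0,0,0.066],[0,0,0.066]]' --fingers '[1,1,1,1,1,1,1,1]'

```text
time: 22.25
tcp_pos: [0.5226, -0.1658, 0.1767]
ee_rot: [-2.221, -2.219, -0.0]
ft_force: [0.8, 0.6, -0.4]
grip_width: 0.514
```

Run:
```python
from h import *
plan([.5245,-.192,.12],0)
d=cam('scene','s4.png');d=cam('wrist','w16.png')
print(px(d,[.5245,-.192,.04]))
```

```text
t 22.25 tcp [ 0.5226 -0.1658  0.1767] yaw_y -0.0 g 0.514 lin [-0.1316  0.01    0.2834] dr [-0.0004 -0.0004 -0.0003] deg 0.1 F [ 0.8   0.59 -0.38]
[[316.23350418 223.09403511]]
```

View pics/s4.png

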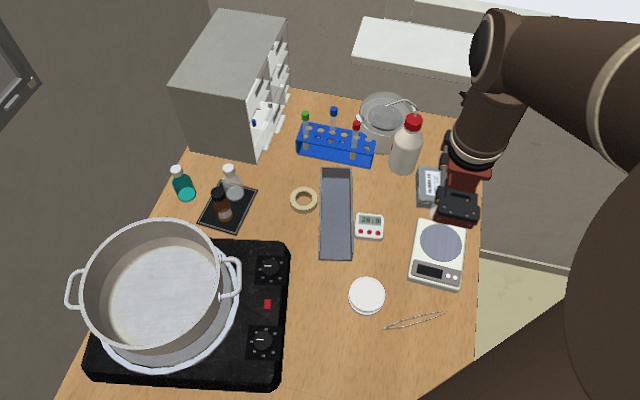

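View pics/w16.png

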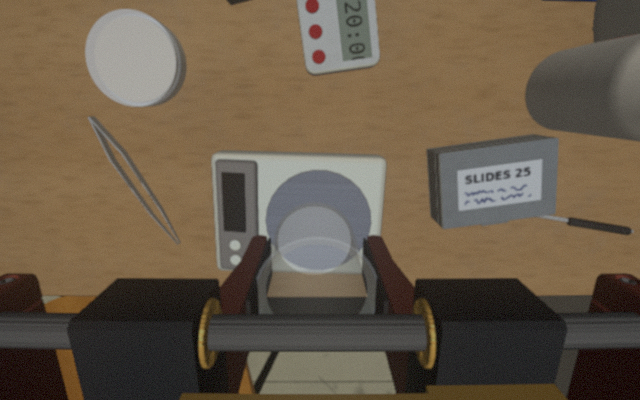

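Emit:
play_rows --linear '[[-0.06,0.01,0.05],[-0.13,0.015,0.12],[-0.132,0.016,0.2],[-0.132,0.016,0.28],[-0.132,0.016,0.33],[-0.132,0.016,0.33]]' --dr '[[0,0,0],[0,0,0],[0,0,0],[0,0,0],[0,0,0],[0,0,0]]' --fingers '[1,1,1,1,1,1]'

```text
time: 22.95
tcp_pos: [0.5253, -0.1905, 0.1088]
ee_rot: [-2.218, -2.218, 0.0]
ft_force: [-0.6, -0.8, 0.3]
grip_width: 0.513
```

Run:
```python
from h import *
plan([.5255,-.192,.074],0)
d=cam('wrist','w17.png')
a=np.linspace(0,2*np.pi,9)[:-1]
print(px(d,np.c_[.5255+.045*np.cos(a),-.192+.045*np.sin(a),a*0+.04]).round())
d=cam('top','t4.png')
```

```text
t 22.95 tcp [ 0.5253 -0.1905  0.1088] yaw_y 0.0 g 0.513 lin [-0.0082  0.0016  0.1739] dr [-0.0011 -0.001   0.0001] deg 0.3 F [-0.63 -0.76  0.28]
[[384. 225.]
 [365. 176.]
 [314. 155.]
 [262. 176.]
 [244. 225.]
 [266. 270.]
 [314. 288.]
 [362. 270.]]
```

View pics/w17.png

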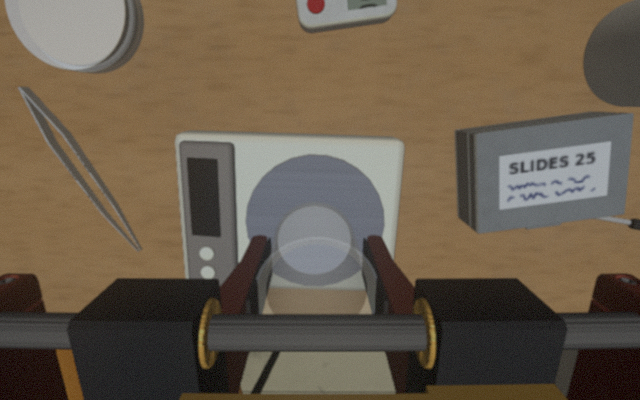

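View pics/t4.png

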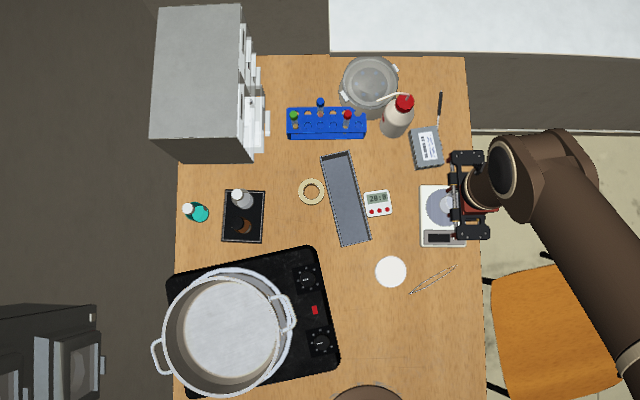

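Pan edges are at columns 246 and 385 with the top at row 153. That agrees with a centre of (0.5255, -0.192) to about 1 mm. I'll lower the beaker.

Emit:
play_rows --linear '[[-0.006,0.002,0.05],[-0.006,0.002,0.1],[-0.006,0.002,0.14],[-0.006,0.002,0.16],[-0.006,0.002,0.17],[-0.006,0.002,0.172]]' --dr '[[0,0,0],[0,0,0],[0,0,0],[0,0,0],[0,0,0],[0,0,0]]' --fingers '[1,1,1,1,1,1]'

```text
time: 23.65
tcp_pos: [0.5268, -0.1919, 0.0761]
ee_rot: [-2.22, -2.22, -0.001]
ft_force: [-0.8, 0.1, -0.6]
grip_width: 0.518
```

Run:
```python
from h import *
plan([.5255,-.192,.074],0)
```

```text
t 23.65 tcp [ 0.5268 -0.1919  0.0761] yaw_y 0.0 g 0.518 lin [-0.0003 -0.0065  0.0105] dr [-0.0003 -0.0007  0.    ] deg 0.1 F [-0.78  0.09 -0.57]
```

Emit:
play_rows --linear '[[0,-0.003,0.005],[0,-0.003,0.008],[0,-0.003,0.01],[0,-0.003,0.01]]' --dr '[[0,0,0],[0,0,0],[0,0,0],[0,0,0]]' --fingers '[1,1,1,1]'

```text
time: 24.05
tcp_pos: [0.5263, -0.192, 0.0742]
ee_rot: [-2.22, -2.22, -0.002]
ft_force: [0.0, -0.1, -0.4]
grip_width: 0.514
```

Run:
```python
from h import *
plan([.5255,-.192,.074],0)
d=cam('wrist','w18.png')
```

```text
t 24.05 tcp [ 0.5263 -0.192   0.0742] yaw_y -0.0 g 0.514 lin [ 0.0001 -0.0039  0.0011] dr [-0.0002 -0.0007 -0.    ] deg 0.1 F [ 0.04 -0.13 -0.44]
```

View pics/w18.png

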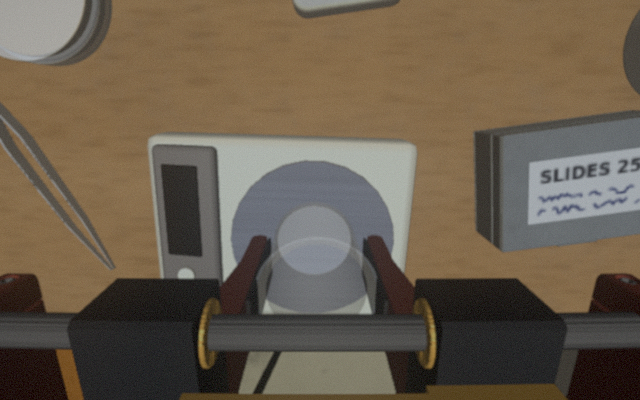

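Emit:
play_rows --linear '[[0,0,0.003],[0,0,0.006],[0,0,0.007],[0,0,0.007]]' --dr '[[0,0,0],[0,0,0],[0,0,0],[0,0,0]]' --fingers '[1,1,1,1]'

```text
time: 24.5
tcp_pos: [0.5264, -0.1921, 0.0739]
ee_rot: [-2.221, -2.221, -0.001]
ft_force: [-4.3, 0.1, 11.7]
grip_width: 0.52
```

Contact: 12 N upward. I'll ease up slightly and release.

Emit:
play_rows --linear '[[0,0,-0.002],[0,0,-0.003],[0,0,-0.003],[0,0,-0.003],[0,0,-0.003],[0,0,-0.003],[0,0,-0.003]]' --dr '[[0,0,0],[0,0,0],[0,0,0],[0,0,0],[0,0,0],[0,0,0],[0,0,0]]' --fingers '[1,1,0.0,-0.2,-0.4,-0.5,-0.5]'

```text
time: 25.2
tcp_pos: [0.5264, -0.1921, 0.0745]
ee_rot: [-2.221, -2.221, -0.001]
ft_force: [0.2, 0.2, 0.4]
grip_width: 0.748
```

Emit:
play_rows --linear '[[0,0,-0.04],[0,0,-0.1],[0,0,-0.2],[0,0,-0.32],[0,0,-0.44],[0,0,-0.56],[0,0,-0.65],[0,0,-0.65]]' --dr '[[0,0,0],[0,0,0],[0,0,0],[0,0,0],[0,0,0],[0,0,0],[0,0,0],[0,0,0]]' --fingers '[-0.5,-0.5,-0.5,-0.5,-0.6,-1,-1,-1]'

```text
time: 26.0
tcp_pos: [0.528, -0.1923, 0.208]
ee_rot: [2.219, 2.219, 0.004]
ft_force: [0.5, 1.2, -0.1]
grip_width: 0.985
```

Run:
```python
from h import *
plan([.4,-.0,.22],90);print(arm.observe()['qpos'])
d=cam('wrist','w19.png')
```

```text
t 26.00 tcp [ 0.528  -0.1923  0.208 ] yaw_y -0.0 g 0.985 lin [ 0.9616 -0.64   -0.0635] dr [ 0.0013 -0.0009  0.5   ] deg 90.0 F [ 0.51  1.18 -0.07]
[ 0.84645445  0.44015979 -0.77106862  1.75532172  0.34352123  1.08129989
 -0.03996771]
```

View pics/w19.png

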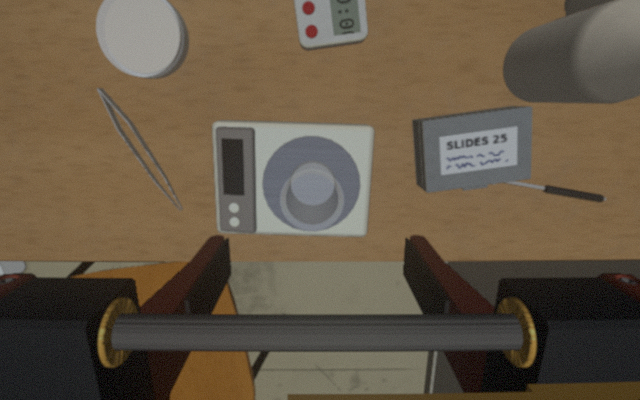

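The beaker base at (312,184) is centred on the pan (centre about (311.5,183)). Next is returning the flask, since it was nearer the beaker.

Emit:
play_rows --linear '[[0.08,0,-0.05],[0.2,0,-0.1],[0.34,0,-0.1],[0.5,0,-0.1],[0.66,0,-0.1],[0.8,0,-0.1],[0.92,0,-0.1],[1.0,0,-0.1]]' --dr '[[0,0,0.02],[0,0,0.06],[0,0,0.1],[0,0,0.14],[0,0,0.18],[0,0,0.22],[0,0,0.26],[0,0,0.3]]' --fingers '[-1,-1,-1,-1,-1,-1,-1,-1]'

```text
time: 26.85
tcp_pos: [0.5264, 0.0097, 0.2254]
ee_rot: [2.989, 0.966, 0.002]
ft_force: [-0.5, -0.1, -0.3]
grip_width: 0.997
```

Run:
```python
from h import *
plan([.545,.17,.22],90);print(arm.observe()['qpos'])
```

```text
t 26.85 tcp [0.5264 0.0097 0.2254] yaw_y -54.2 g 0.997 lin [ 0.5442 -0.5956  0.0275] dr [ 0.     -0.0003  0.199 ] deg 35.8 F [-0.5  -0.06 -0.35]
[ 0.42048063  0.32939218 -0.65703267  1.81932893  0.22738363  1.06800441
 -1.26656856]
```

Emit:
play_rows --linear '[[0.06,-0.07,0],[0.13,-0.14,0],[0.21,-0.23,0],[0.3,-0.33,0],[0.38,-0.42,0],[0.45,-0.5,0],[0.52,-0.57,0],[0.54,-0.6,0]]' --dr '[[0,0,0.03],[0,0,0.06],[0,0,0.09],[0,0,0.12],[0,0,0.15],[0,0,0.18],[0,0,0.199],[0,0,0.199]]' --fingers '[-1,-1,-1,-1,-1,-1,-1,-1]'

```text
time: 27.65
tcp_pos: [0.5431, 0.1723, 0.2246]
ee_rot: [-3.141, -0.003, 0.001]
ft_force: [-0.0, 0.1, -0.2]
grip_width: 1.003
```

Run:
```python
from h import *
plan([.555,.285,.2],90);print(arm.observe()['qpos'])
```

```text
t 27.65 tcp [0.5431 0.1723 0.2246] yaw_y -89.9 g 1.003 lin [ 0.0605 -0.5632  0.1235] dr [-0.0002  0.0001  0.0006] deg 0.1 F [-0.01  0.08 -0.18]
[ 0.04402911  0.39078209 -0.56927128  1.72265004  0.23197982  1.09607196
 -2.16684309]
```

Emit:
play_rows --linear '[[0.02,-0.12,0],[0.04,-0.25,0],[0.05,-0.38,0],[0.06,-0.5,0.05],[0.06,-0.56,0.14],[0.06,-0.563,0.25],[0.06,-0.563,0.33],[0.06,-0.563,0.33]]' --dr '[[0,0,0],[0,0,0],[0,0,0],[0,0,0],[0,0,0],[0,0,0],[0,0,0],[0,0,0]]' --fingers '[-1,-1,-1,-1,-1,-1,-1,-1]'

```text
time: 28.45
tcp_pos: [0.5536, 0.2827, 0.1552]
ee_rot: [3.139, 0.002, -0.008]
ft_force: [-0.7, 0.1, -0.4]
grip_width: 0.998
```

Run:
```python
from h import *
plan([.555,.2848,.0978],90)
d=cam('wrist','w20.png');print(px(d,[.555,.2848,.107]))
```

```text
t 28.45 tcp [0.5536 0.2827 0.1552] yaw_y -89.9 g 0.998 lin [ 0.0086 -0.0113  0.287 ] dr [0.0008 0.0016 0.0005] deg 0.3 F [-0.74  0.13 -0.37]
[[312.45817324 234.84418514]]
```

View pics/w20.png

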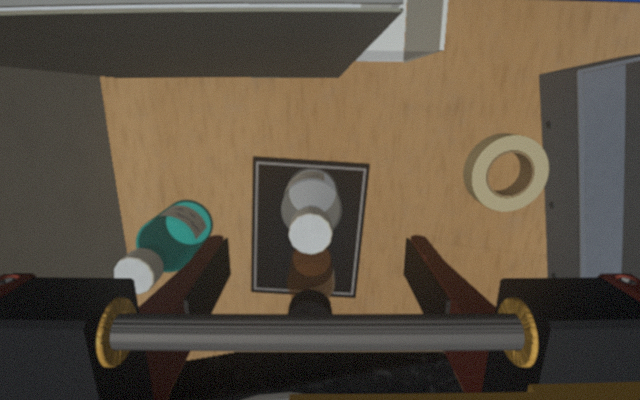

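Emit:
play_rows --linear '[[0.008,-0.01,0.08],[0.008,-0.011,0.17],[0.008,-0.011,0.24],[0.008,-0.011,0.28],[0.008,-0.011,0.287],[0.008,-0.011,0.287]]' --dr '[[0,0,0],[0,0,0],[0,0,0],[0,0,0],[0,0,0],[0,0,0]]' --fingers '[-1,-1,-1,-1,-1,-1]'

```text
time: 29.1
tcp_pos: [0.5559, 0.2856, 0.0997]
ee_rot: [3.141, 0.002, -0.005]
ft_force: [0.4, -0.1, 0.1]
grip_width: 1.002
```

Run:
```python
from h import *
plan([.555,.2848,.0978],90)
```

```text
t 29.10 tcp [0.5559 0.2856 0.0997] yaw_y -89.9 g 1.002 lin [-0.0046  0.004   0.0097] dr [0.0003 0.001  0.0004] deg 0.2 F [ 0.4  -0.09  0.12]
```

Emit:
play_rows --linear '[[-0.004,0.004,0.009],[-0.004,0.004,0.009],[-0.004,0.004,0.009],[-0.004,0.004,0.009],[-0.004,0.004,0.009],[-0.004,0.004,0.009],[-0.004,0.004,0.009],[-0.004,0.004,0.009]]' --dr '[[0,0,0],[0,0,0],[0,0,0],[0,0,0],[0,0,0],[0,0,0],[0,0,0],[0,0,0]]' --fingers '[-1,-1,1,1,1,1,1,1]'

```text
time: 29.9
tcp_pos: [0.5551, 0.2849, 0.0979]
ee_rot: [3.141, 0.002, -0.005]
ft_force: [0.0, -0.3, -0.1]
grip_width: 0.497
```

Emit:
play_rows --linear '[[0,0,0],[0,0,0],[0,0,0],[0,0,0]]' --dr '[[0,0,0],[0,0,0],[0,0,0],[0,0,0]]' --fingers '[1,1,1,1]'

```text
time: 30.3
tcp_pos: [0.5551, 0.2849, 0.0979]
ee_rot: [3.141, 0.002, -0.005]
ft_force: [0.5, 0.1, 0.0]
grip_width: 0.295
```

Run:
```python
from h import *
plan([.5477,.0428,.21],102.1)
```

```text
t 30.30 tcp [0.5551 0.2849 0.0979] yaw_y -89.9 g 0.295 lin [-0.0402  1.2108 -0.5593] dr [ 0.0002  0.001  -0.0668] deg 12.0 F [0.49 0.09 0.04]
```

Emit:
play_rows --linear '[[0,0,0],[0,0,-0.08],[0,0,-0.18],[0,0,-0.28],[0,0,-0.38],[0,0,-0.48],[0,0,-0.56],[0,0,-0.56]]' --dr '[[0,0,0],[0,0,0],[0,0,0],[0,0,0],[0,0,0],[0,0,0],[0,0,0],[0,0,0]]' --fingers '[1,1,1,1,1,1,1,1]'

```text
time: 31.1
tcp_pos: [0.5564, 0.2858, 0.213]
ee_rot: [-3.14, -0.002, -0.001]
ft_force: [-0.3, 0.1, -0.8]
grip_width: 0.289
```

Emit:
play_rows --linear '[[0,0.1,0],[0,0.22,0],[-0.01,0.36,0],[-0.02,0.5,0],[-0.03,0.64,0],[-0.04,0.78,0],[-0.04,0.9,0],[-0.04,1.0,0]]' --dr '[[0,0,-0.01],[0,0,-0.02],[0,0,-0.03],[0,0,-0.04],[0,0,-0.05],[0,0,-0.06],[0,0,-0.067],[0,0,-0.067]]' --fingers '[1,1,1,1,1,1,1,1]'

```text
time: 31.9
tcp_pos: [0.5481, 0.0839, 0.212]
ee_rot: [-3.124, -0.332, 0.0]
ft_force: [0.9, -0.6, -1.3]
grip_width: 0.298
```

Run:
```python
from h import *
plan([.5477,.0428,.12],102.1)
```

```text
t 31.90 tcp [0.5481 0.0839 0.212 ] yaw_y -77.9 g 0.298 lin [-0.0451  0.2005  0.4601] dr [-0.0002  0.0001  0.0001] deg 0.0 F [ 0.85 -0.63 -1.3 ]
```

Emit:
play_rows --linear '[[-0.02,0.1,0],[-0.04,0.18,0],[-0.045,0.2,0.03],[-0.045,0.2,0.12],[-0.045,0.2,0.22],[-0.045,0.2,0.32],[-0.045,0.2,0.42],[-0.045,0.2,0.46]]' --dr '[[0,0,0],[0,0,0],[0,0,0],[0,0,0],[0,0,0],[0,0,0],[0,0,0],[0,0,0]]' --fingers '[1,1,1,1,1,1,1,1]'

```text
time: 32.7
tcp_pos: [0.5462, 0.0437, 0.1175]
ee_rot: [-3.123, -0.333, 0.006]
ft_force: [-0.7, -0.8, -0.6]
grip_width: 0.296
```

Run:
```python
from h import *
d=cam('wrist','w21.png')
plan([.5477,.0428,.0989],102.1)
```

```text
t 32.75 tcp [0.5461 0.0435 0.1173] yaw_y -77.8 g 0.297 lin [0.0075 0.0054 0.0918] dr [-0.0005  0.0013  0.0004] deg 0.3 F [-0.42 -0.17 -2.23]
```

View pics/w21.png

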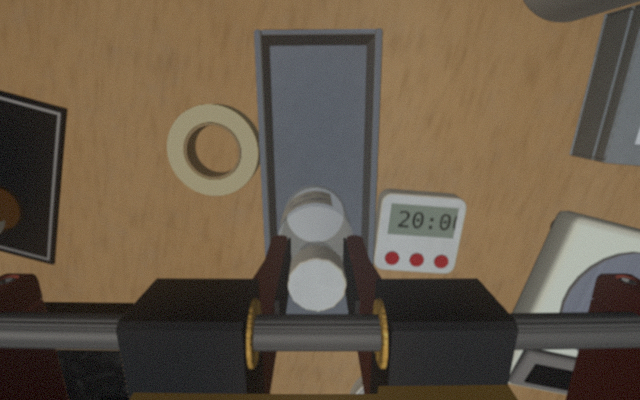

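The flask hangs upright between the channel walls (columns 260 to 380). I'll lower it.

Emit:
play_rows --linear '[[0.007,0.005,0.03],[0.007,0.005,0.055],[0.007,0.005,0.075],[0.007,0.005,0.087],[0.007,0.005,0.089],[0.007,0.005,0.089]]' --dr '[[0,0,0],[0,0,0],[0,0,0],[0,0,0],[0,0,0],[0,0,0]]' --fingers '[1,1,1,1,1,1]'

```text
time: 33.35
tcp_pos: [0.5477, 0.0429, 0.0997]
ee_rot: [-3.123, -0.333, 0.006]
ft_force: [0.1, 0.0, -0.9]
grip_width: 0.293
```

Run:
```python
from h import *
plan([.5477,.0428,.0989],102.1)
```

```text
t 33.35 tcp [0.5477 0.0429 0.0997] yaw_y -77.8 g 0.293 lin [-0.0001  0.0003  0.004 ] dr [-0.0005  0.0012  0.0004] deg 0.2 F [ 0.05  0.03 -0.94]
```

Emit:
play_rows --linear '[[0,0,0.003],[0,0,0.005],[0,0,0.006]]' --dr '[[0,0,0],[0,0,0],[0,0,0]]' --fingers '[1,1,1]'

```text
time: 33.65
tcp_pos: [0.548, 0.0429, 0.0988]
ee_rot: [-3.123, -0.333, 0.005]
ft_force: [-0.2, -0.1, 2.3]
grip_width: 0.292
```

Emit:
play_rows --linear '[[0,0,0],[0,0,0],[0,0,0],[0,0,0],[0,0,0]]' --dr '[[0,0,0],[0,0,0],[0,0,0],[0,0,0],[0,0,0]]' --fingers '[-0.1,-0.1,-0.3,-0.5,-0.5]'

```text
time: 34.15
tcp_pos: [0.548, 0.0429, 0.0988]
ee_rot: [-3.123, -0.333, 0.005]
ft_force: [0.5, 0.0, 0.4]
grip_width: 0.709
```

Emit:
play_rows --linear '[[0,0,-0.05],[0,0,-0.12],[0,0,-0.25],[0,0,-0.4],[0,0,-0.5],[0,0,-0.6],[0,0,-0.6]]' --dr '[[0,0,0],[0,0,0],[0,0,0],[0,0,0],[0,0,0],[0,0,0],[0,0,0]]' --fingers '[-0.6,-1,-1,-1,-1,-1,-1]'

```text
time: 34.85
tcp_pos: [0.55, 0.0433, 0.2228]
ee_rot: [-3.123, -0.333, -0.004]
ft_force: [0.2, 0.4, -0.8]
grip_width: 1.001
```

Run:
```python
from h import *
d=cam('wrist','w22.png')
plan([.493,.2865,.22],90)
```

```text
t 34.90 tcp [0.5493 0.043  0.221 ] yaw_y -77.8 g 0.996 lin [-0.0184 -1.2495  0.0057] dr [-0.0002 -0.0001  0.0676] deg 12.2 F [ 0.27 -0.41 -0.74]
```

View pics/w22.png

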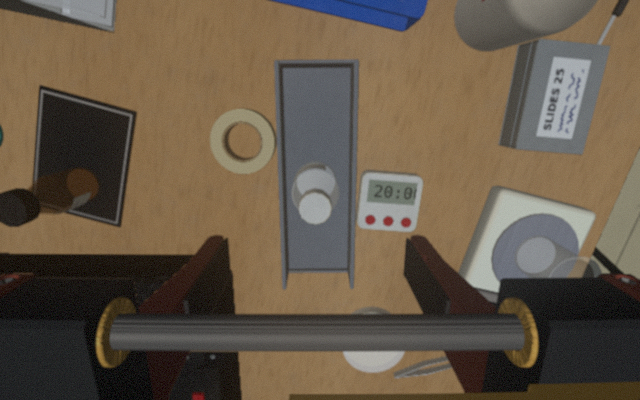

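The flask is back in the channel at (316,190), the vial stands on the mat, and the beaker on the pan. Now the vial.

Emit:
play_rows --linear '[[0,-0.1,0],[0,-0.22,0],[-0.01,-0.36,0],[-0.01,-0.5,0],[-0.01,-0.64,0],[-0.02,-0.78,0],[-0.02,-0.9,0],[-0.02,-1.0,0]]' --dr '[[0,0,0.01],[0,0,0.02],[0,0,0.03],[0,0,0.04],[0,0,0.05],[0,0,0.06],[0,0,0.068],[0,0,0.068]]' --fingers '[-1,-1,-1,-1,-1,-1,-1,-1]'

```text
time: 35.7
tcp_pos: [0.5021, 0.239, 0.2205]
ee_rot: [-3.141, 0.001, 0.001]
ft_force: [0.5, -0.5, 0.2]
grip_width: 1.006
```

Run:
```python
from h import *
plan([.493,.2865,.15],90)
```

```text
t 35.70 tcp [0.5021 0.239  0.2205] yaw_y -90.1 g 1.006 lin [-0.0456 -0.2371  0.3525] dr [-0.0002  0.0002 -0.0003] deg 0.1 F [ 0.48 -0.51  0.18]
```

Emit:
play_rows --linear '[[-0.02,-0.12,0],[-0.045,-0.22,0],[-0.046,-0.237,0.06],[-0.046,-0.237,0.16],[-0.046,-0.237,0.27],[-0.046,-0.237,0.35],[-0.046,-0.237,0.35]]' --dr '[[0,0,0],[0,0,0],[0,0,0],[0,0,0],[0,0,0],[0,0,0],[0,0,0]]' --fingers '[-1,-1,-1,-1,-1,-1,-1]'

```text
time: 36.4
tcp_pos: [0.4917, 0.284, 0.1471]
ee_rot: [3.139, -0.003, -0.009]
ft_force: [0.1, -0.1, -0.4]
grip_width: 0.997
```

Run:
```python
from h import *
plan([.493,.2865,.092],90)
d=cam('wrist','w23.png');print(px(d,[.493,.2865,.102]))
```

```text
t 36.40 tcp [0.4917 0.284  0.1471] yaw_y -90.1 g 0.997 lin [ 0.0082 -0.0131  0.2754] dr [ 0.0009  0.0018 -0.0005] deg 0.4 F [ 0.1  -0.1  -0.36]
[[311.74752978 237.01141871]]
```

View pics/w23.png

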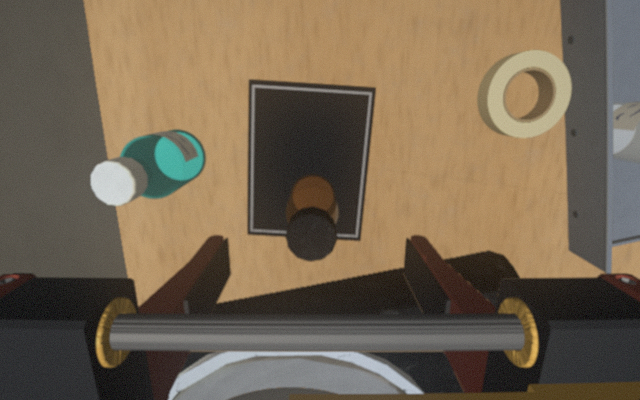

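The vial cap is at (312,234), as expected. Descend and grip.

Emit:
play_rows --linear '[[0.008,-0.012,0.08],[0.008,-0.013,0.17],[0.008,-0.013,0.23],[0.008,-0.013,0.265],[0.008,-0.013,0.272],[0.008,-0.013,0.272]]' --dr '[[0,0,0],[0,0,0],[0,0,0],[0,0,0],[0,0,0],[0,0,0]]' --fingers '[-1,-1,-1,-1,-1,-1]'

```text
time: 37.05
tcp_pos: [0.4938, 0.2875, 0.0944]
ee_rot: [3.14, -0.002, -0.006]
ft_force: [0.4, -0.3, -0.6]
grip_width: 1.003
```

Run:
```python
from h import *
plan([.493,.2865,.092],90)
```

```text
t 37.05 tcp [0.4938 0.2875 0.0944] yaw_y -90.1 g 1.003 lin [-0.004   0.0052  0.0122] dr [ 0.0004  0.0012 -0.0004] deg 0.2 F [ 0.41 -0.35 -0.56]
```

Emit:
play_rows --linear '[[-0.004,0.005,0.012],[-0.004,0.005,0.012],[-0.004,0.005,0.012],[-0.004,0.005,0.012],[-0.004,0.005,0.012],[-0.004,0.005,0.012],[-0.004,0.005,0.012],[-0.004,0.005,0.012]]' --dr '[[0,0,0],[0,0,0],[0,0,0],[0,0,0],[0,0,0],[0,0,0],[0,0,0],[0,0,0]]' --fingers '[-1,-1,1,1,1,1,1,1]'

```text
time: 37.85
tcp_pos: [0.493, 0.2865, 0.092]
ee_rot: [3.14, -0.002, -0.006]
ft_force: [0.0, -0.3, 0.6]
grip_width: 0.491
```

Emit:
play_rows --linear '[[0,0,0],[0,0,0],[0,0,0],[0,0,0]]' --dr '[[0,0,0],[0,0,0],[0,0,0],[0,0,0]]' --fingers '[1,1,1,1]'

```text
time: 38.25
tcp_pos: [0.493, 0.2866, 0.092]
ee_rot: [3.14, -0.002, -0.006]
ft_force: [0.1, 0.0, -0.1]
grip_width: 0.34
```

Emit:
play_rows --linear '[[0,0,0],[0,0,-0.08],[0,0,-0.18],[0,0,-0.28],[0,0,-0.38],[0,0,-0.48],[0,0,-0.56],[0,0,-0.56]]' --dr '[[0,0,0],[0,0,0],[0,0,0],[0,0,0],[0,0,0],[0,0,0],[0,0,0],[0,0,0]]' --fingers '[1,1,1,1,1,1,1,1]'

```text
time: 39.05
tcp_pos: [0.4944, 0.2876, 0.2072]
ee_rot: [-3.141, 0.002, -0.001]
ft_force: [-0.5, 1.3, -0.6]
grip_width: 0.339
```

Run:
```python
from h import *
plan([.4915,.0284,.2],102.1)
```

```text
t 39.05 tcp [0.4944 0.2876 0.2072] yaw_y -90.1 g 0.339 lin [-0.0125  1.2963  0.0348] dr [-0.0003 -0.0002 -0.0677] deg 12.2 F [-0.53  1.32 -0.61]
```

Emit:
play_rows --linear '[[0,0.1,0],[0,0.22,0],[0,0.36,0],[-0.01,0.5,0],[-0.01,0.64,0],[-0.01,0.78,0],[-0.012,0.9,0],[-0.012,1.0,0]]' --dr '[[0,0,-0.01],[0,0,-0.02],[0,0,-0.03],[0,0,-0.04],[0,0,-0.05],[0,0,-0.06],[0,0,-0.068],[0,0,-0.068]]' --fingers '[1,1,1,1,1,1,1,1]'

```text
time: 39.85
tcp_pos: [0.4912, 0.0859, 0.2066]
ee_rot: [-3.123, -0.333, 0.001]
ft_force: [-0.2, -0.6, 0.1]
grip_width: 0.341
```

Run:
```python
from h import *
plan([.4915,.0284,.115],102.1)
```

```text
t 39.85 tcp [0.4912 0.0859 0.2066] yaw_y -77.8 g 0.341 lin [-0.0588  0.2816  0.458 ] dr [-0.0002  0.0001  0.0003] deg 0.1 F [-0.24 -0.56  0.1 ]
```

Emit:
play_rows --linear '[[-0.03,0.12,0],[-0.05,0.24,0],[-0.059,0.28,0],[-0.059,0.282,0.1],[-0.059,0.282,0.2],[-0.059,0.282,0.3],[-0.059,0.282,0.4],[-0.059,0.282,0.45]]' --dr '[[0,0,0],[0,0,0],[0,0,0],[0,0,0],[0,0,0],[0,0,0],[0,0,0],[0,0,0]]' --fingers '[1,1,1,1,1,1,1,1]'

```text
time: 40.65
tcp_pos: [0.4904, 0.0291, 0.115]
ee_rot: [-3.122, -0.334, 0.004]
ft_force: [0.5, 0.5, -2.2]
grip_width: 0.341
```

Run:
```python
from h import *
d=cam('wrist','w24.png');plan([.4915,.0284,.093],102.1)
```

```text
t 40.70 tcp [0.4901 0.029  0.1143] yaw_y -77.8 g 0.34 lin [0.0067 0.0046 0.1063] dr [-0.0006  0.0011  0.0006] deg 0.3 F [-0.77  0.7  -1.78]
```

View pics/w24.png

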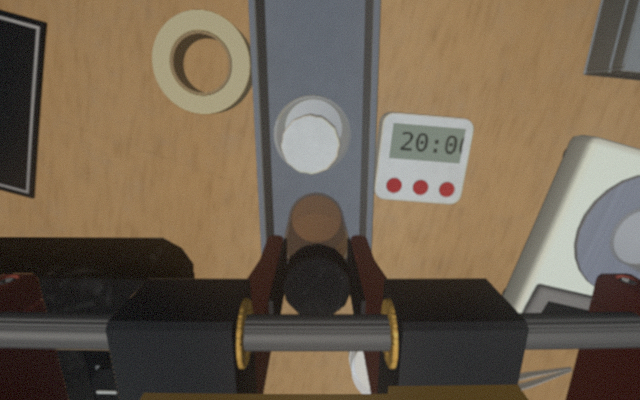

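The vial hangs upright between the walls with the flask ahead of it at (310,140).

Emit:
play_rows --linear '[[0.007,0.005,0.03],[0.007,0.005,0.06],[0.007,0.005,0.085],[0.007,0.005,0.1],[0.007,0.005,0.104],[0.007,0.005,0.106]]' --dr '[[0,0,0],[0,0,0],[0,0,0],[0,0,0],[0,0,0],[0,0,0]]' --fingers '[1,1,1,1,1,1]'

```text
time: 41.3
tcp_pos: [0.4917, 0.0283, 0.0932]
ee_rot: [-3.122, -0.334, 0.005]
ft_force: [0.3, 0.5, -0.5]
grip_width: 0.339
```

Run:
```python
from h import *
plan([.4915,.0284,.0925],102.1)
```

```text
t 41.30 tcp [0.4917 0.0283 0.0932] yaw_y -77.8 g 0.339 lin [-0.0007 -0.0006  0.0035] dr [-0.0005  0.001   0.0006] deg 0.2 F [ 0.34  0.46 -0.5 ]
```

Emit:
play_rows --linear '[[0,0,0.002],[0,0,0.004],[0,0,0.004]]' --dr '[[0,0,0],[0,0,0],[0,0,0]]' --fingers '[1,1,1]'

```text
time: 41.6
tcp_pos: [0.4921, 0.0284, 0.093]
ee_rot: [-3.123, -0.334, 0.004]
ft_force: [0.2, 1.0, 4.9]
grip_width: 0.337
```

Emit:
play_rows --linear '[[0,0,0],[0,0,0],[0,0,0],[0,0,0],[0,0,0]]' --dr '[[0,0,0],[0,0,0],[0,0,0],[0,0,0],[0,0,0]]' --fingers '[-0.1,-0.1,-0.3,-0.5,-0.5]'

```text
time: 42.1
tcp_pos: [0.4921, 0.0284, 0.0928]
ee_rot: [-3.123, -0.334, 0.004]
ft_force: [-0.0, 0.2, -0.5]
grip_width: 0.734
```

Emit:
play_rows --linear '[[0,0,-0.05],[0,0,-0.12],[0,0,-0.25],[0,0,-0.4],[0,0,-0.55],[0,0,-0.7],[0,0,-0.8],[0,0,-0.8]]' --dr '[[0,0,0],[0,0,0],[0,0,0],[0,0,0],[0,0,0],[0,0,0],[0,0,0],[0,0,0]]' --fingers '[-0.6,-1,-1,-1,-1,-1,-1,-1]'

```text
time: 42.9
tcp_pos: [0.494, 0.0288, 0.2569]
ee_rot: [-3.123, -0.334, -0.006]
ft_force: [-0.7, 0.3, -0.9]
grip_width: 1.002
```

Run:
```python
from h import *
plan([.36,-.15,.26],102.1)
```

```text
t 42.90 tcp [0.494  0.0288 0.2569] yaw_y -77.8 g 1.002 lin [-0.8439  0.7319 -0.0186] dr [ 0.     -0.0012  0.0006] deg 0.2 F [-0.67  0.33 -0.87]
```

Emit:
play_rows --linear '[[-0.05,0.1,-0.05],[-0.1,0.25,-0.1],[-0.15,0.4,-0.1],[-0.2,0.55,-0.1],[-0.25,0.7,-0.1],[-0.3,0.85,-0.1],[-0.35,1.0,-0.1],[-0.35,1.0,-0.1]]' --dr '[[0,0,0],[0,0,0],[0,0,0],[0,0,0],[0,0,0],[0,0,0],[0,0,0],[0,0,0]]' --fingers '[-1,-1,-1,-1,-1,-1,-1,-1]'

```text
time: 43.7
tcp_pos: [0.4664, -0.186, 0.2761]
ee_rot: [3.124, 0.324, 0.004]
ft_force: [-1.0, -0.2, -0.4]
grip_width: 1.0
```

Emit:
play_rows --linear '[[-0.1,0.15,0],[-0.2,0.3,0],[-0.3,0.45,0],[-0.4,0.6,0],[-0.5,0.75,0],[-0.6,0.9,0],[-0.65,1.0,0],[-0.65,1.0,0]]' --dr '[[0,0,0],[0,0,0],[0,0,0],[0,0,0],[0,0,0],[0,0,0],[0,0,0],[0,0,0]]' --fingers '[-1,-1,-1,-1,-1,-1,-1,-1]'

```text
time: 44.5
tcp_pos: [0.3785, -0.4109, 0.2754]
ee_rot: [3.125, 0.318, 0.002]
ft_force: [-1.0, 0.0, 0.9]
grip_width: 0.998
```

Run:
```python
from h import *
t=cam('top','t9.png');s=cam('scene','s9.png')
a=cv2.imread('pics/top0.png')[145:255,300:400];b=t['image'][145:255,300:400,::-1]
cv2.imwrite('pics/cmp.png',cv2.resize(np.hstack([a,b]),None,fx=3.9,fy=3.9,interpolation=2))
def cen(im,which):
    g=im.astype(int)[195:242,325:375] if which=='v' else im.astype(int)[180:225,325:365]
    m=(g.max(2)<45) if which=='v' else (g.min(2)>200)
    n,l,st,c=cv2.connectedComponentsWithStats(m.astype(np.uint8));k=1+np.argmax(st[1:,4]);return c[k],st[k,4]
i0=cv2.imread('pics/top0.png')[:,:,::-1]
for w in'vf':print(w,cen(i0,w),cen(t['image'],w))
print(arm.observe())
```

```text
v (array([28.63576159, 26.58940397]), np.int32(151)) (array([29.03401361, 26.46258503]), np.int32(147))
f (array([21.70652174, 15.31521739]), np.int32(92)) (array([21.65555556, 15.36666667]), np.int32(90))
{'time': 44.6, 'qpos': array([ 1.00524739,  0.28963868, -0.3391384 ,  1.69778154,  0.10091672,
        1.17050955, -0.72376056]), 'qvel': array([-0.01763349, -0.01005545, -0.01838319,  0.00673331, -0.00387191,
        0.00029108, -0.00045524]), 'joint_efforts': array([  1.52660295, -48.89214635,  -1.23148385, -29.87450302,
         0.15677996,  -0.06357509,   0.06936755]), 'tcp_pos': array([ 0.38054948, -0.40749368,  0.27567504]), 'ee_rot': array([-3.1239855 , -0.32469683, -0.0037673 ]), 'ft_force': array([ 0.55446909,  0.67488978, -0.30484097]), 'torque': array([ 0.04888416, -0.02254401,  0.03028764]), 'grip_width': 0.9960416443457699}
```

View pics/cmp.png

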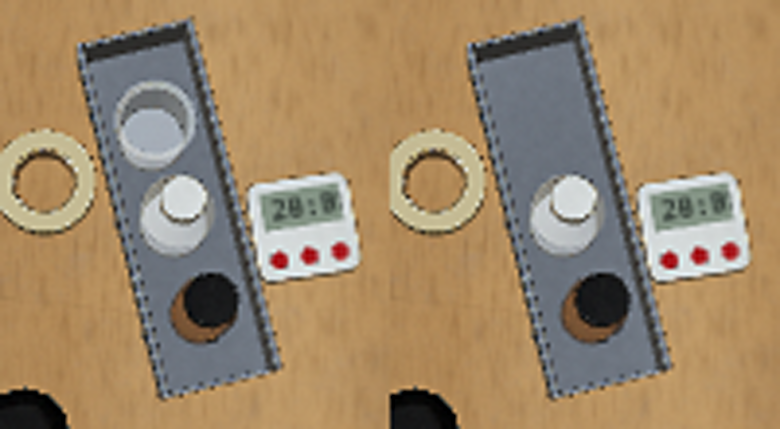

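View pics/t9.png

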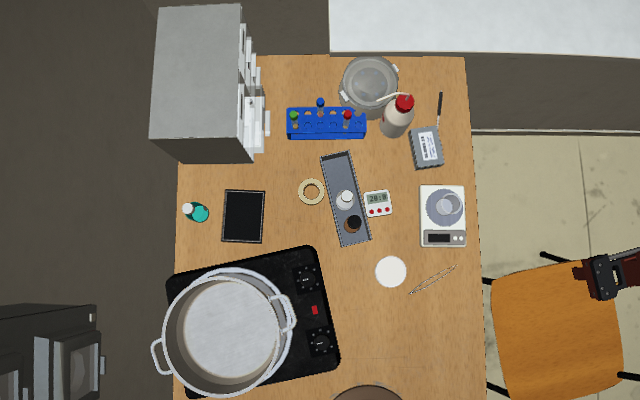

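Both caps are back within 0.5 px (about 1 mm) of their starting positions. The beaker is upright on the pan near (447,206), and the arm is clear of everything. Before handing in, I'll let the arm settle for a few rows.

Emit:
play_rows --linear '[[0,0,0],[0,0,0],[0,0,0]]' --dr '[[0,0,0],[0,0,0],[0,0,0]]' --fingers '[-1,-1,-1]'

```text
time: 44.9
tcp_pos: [0.3811, -0.4065, 0.2758]
ee_rot: [-3.124, -0.327, -0.004]
ft_force: [0.0, 0.5, -0.1]
grip_width: 0.999
```

Run:
```python
from h import *
print(ticket.finish_job())
```

```text
the job is handed in; nothing more can be done
None
```

I moved the vial and then the flask to the mat, gripping each by its cap. I then stood the beaker on the middle of the balance pan, put the flask and vial back in the channel, and handed the job in at about 45 s. The hand-in reports no verdict.

**Last checks:**
- **Bottles:** in the top view, the vial and flask caps are within 0.4 px and 0.1 px (about 1 mm or less) of where they started. Both stand upright.
- **Beaker:** the wrist view after release showed its base within about 1 px of the pan centre, upright. The final top view shows it still on the pan.
- **Arm:** it ended well clear of everything, with force readings near zero.

**Disagreement:** the wrist camera placed things about 5 to 8 mm further out in x than the top and scene cameras. About half of that was a bias I could see at the fingertips. I allowed for it when placing the grasps, and re-centred the first vial grip by 4 mm before lifting. Nothing else failed or disagreed.

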